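Load the deburring finisher: castings first, then media by the scoop

TASK

Load the finisher for a deburring run: first take every bare steel hub from the catch tray and stand it boss up in the blue tote, then use the scoop to transfer all the orange media chips from the grey bin into the tote (no fingers on chips in the bin; a chip spilled elsewhere may be picked up by hand). Lay the scoop back flat on its black mat, with the tote loaded, and then press the green start button fully; leave the red master hub and the other things on the bench where they are.

Things in the scene. Friction and masses are not known exactly. Their poses are not given: they have to be found in the camera images.
- hub1: finished hub casting, bare steel (hub1..hub5 alike; 4 or 5 present): flange disc 64 mm diameter x 12 mm thick with a boss 36 mm diameter on top, overall height 44 mm, 250 g. Origin: centre of the flange's underside; z along the boss. They stand in the catch tray, boss up
- hub2: hub casting like hub1
- hub3: hub casting like hub1
- hub4: hub casting like hub1
- hub5: hub casting like hub1
- chip1: orange chunky finishing-media chip (chip1..chip8 alike; 5 to 8 present): hexagonal block 20 mm across flats, 18 mm thick, 14 g, both ends bevelled to flats 11 mm wide. Origin: its centre; z its axis. They lie in the grey media bin
- chip2: media chip like chip1
- chip3: media chip like chip1
- chip4: media chip like chip1
- chip5: media chip like chip1
- chip6: media chip like chip1
- chip7: media chip like chip1
- chip8: media chip like chip1
- scoop: steel scoop, 300 g: floor 104 (x=-50 to +54, lip) x 82 (y) x 2.5 mm, mouth to +x. Side walls 3 mm thick, 36 mm high, from x=-50 to +12; in front of them rims taper from 16 mm high down to the thin lip. Back wall and post behind to x=-61. Red handle bar along x over the floor, x=-61 to +32, 16 mm thick (y), z=54 to 80. Origin: underside of the floor; z up. Centre of mass near (-15, 0, 35)
- mat: black rubber mat where the scoop lives, 160 (x) x 200 (y) x 4 mm, fixed. Origin: centre of its underside; its top is 4 mm up
- tote_in (a point): centre of the inner floor (z=31 mm) of the open blue tote clamped on the finisher: inside 180 (x) x 260 (y) mm, walls 5 mm thick and rising 79 mm above this floor (rim at z=110 mm). Axes: those of the tote; a green motor housing 115 mm high stands behind its +x wall. Fixed
- tray_in (a point): centre of the inner floor (z=4 mm) of the steel catch tray: inside 242 (x) x 150 (y) mm, walls 4 mm thick, rim 24 mm above this floor. The outfeed chute rises from its +x end to 120 mm high at x=+247 to +277 mm. Fixed
- bin_in (a point): centre of the inner floor (z=4 mm) of the open grey media bin: inside 236 (x) x 94 (y) mm, walls 4 mm thick, rim 46 mm above this floor. Fixed. At the start the chips lie in its +x half
- start (a joint): travel of the green start button (m): 0 released, 0.006 fully pressed, springs back; about 5 N
- start_top (a point): centre of the top face of the green button (28 mm diameter), on a yellow box 60 x 60 x 40 mm; pressed straight down
- jar: bystander: amber jar with black cap, 52 mm diameter, 85 mm high, origin at its foot
- master: bystander: red-painted master hub, same shape as hub1; not to be loaded
- plug_gauge: bystander: brass plug gauge standing upright, 34 mm diameter, 90 mm high
- driver: bystander: screwdriver lying on the table, handle to its -x

How it is judged (in metres and radians):
On the way, in this order (a step that is already met when the one before it is completed fails the run):
1. every hub stands boss up in the tote, released (x of hub1 in the frame of tote_in between -0.092 and 0.092 m and y of hub1 in the frame of tote_in between -0.132 and 0.132 m and z of hub1 in the frame of tote_in between -0.01 and 0.03 m and angle between each of hub1, hub2, hub3, hub4, hub5's own z axis and vertical below 0.3 rad and x of hub2 in the frame of tote_in between -0.092 and 0.092 m and y of hub2 in the frame of tote_in between -0.132 and 0.132 m and z of hub2 in the frame of tote_in between -0.01 and 0.03 m and x of hub3 in the frame of tote_in between -0.092 and 0.092 m and y of hub3 in the frame of tote_in between -0.132 and 0.132 m and z of hub3 in the frame of tote_in between -0.01 and 0.03 m and x of hub4 in the frame of tote_in between -0.092 and 0.092 m and y of hub4 in the frame of tote_in between -0.132 and 0.132 m and z of hub4 in the frame of tote_in between -0.01 and 0.03 m and x of hub5 in the frame of tote_in between -0.092 and 0.092 m and y of hub5 in the frame of tote_in between -0.132 and 0.132 m and z of hub5 in the frame of tote_in between -0.01 and 0.03 m and contact force between the fingers and hub1 below 0.1 N and contact force between the fingers and hub2 below 0.1 N and contact force between the fingers and hub3 below 0.1 N and contact force between the fingers and hub4 below 0.1 N and contact force between the fingers and hub5 below 0.1 N), for 0.2 s.
2. the raised scoop carries at least one chip (height (world z) of scoop above 0.075 m and ((x of chip1 in the frame of scoop between -0.052 and 0.056 m and y of chip1 in the frame of scoop between -0.043 and 0.043 m and z of chip1 in the frame of scoop between 0 and 0.05 m) or (x of chip2 in the frame of scoop between -0.052 and 0.056 m and y of chip2 in the frame of scoop between -0.043 and 0.043 m and z of chip2 in the frame of scoop between 0 and 0.05 m) or (x of chip3 in the frame of scoop between -0.052 and 0.056 m and y of chip3 in the frame of scoop between -0.043 and 0.043 m and z of chip3 in the frame of scoop between 0 and 0.05 m) or (x of chip4 in the frame of scoop between -0.052 and 0.056 m and y of chip4 in the frame of scoop between -0.043 and 0.043 m and z of chip4 in the frame of scoop between 0 and 0.05 m) or (x of chip5 in the frame of scoop between -0.052 and 0.056 m and y of chip5 in the frame of scoop between -0.043 and 0.043 m and z of chip5 in the frame of scoop between 0 and 0.05 m) or (x of chip6 in the frame of scoop between -0.052 and 0.056 m and y of chip6 in the frame of scoop between -0.043 and 0.043 m and z of chip6 in the frame of scoop between 0 and 0.05 m) or (x of chip7 in the frame of scoop between -0.052 and 0.056 m and y of chip7 in the frame of scoop between -0.043 and 0.043 m and z of chip7 in the frame of scoop between 0 and 0.05 m) or (x of chip8 in the frame of scoop between -0.052 and 0.056 m and y of chip8 in the frame of scoop between -0.043 and 0.043 m and z of chip8 in the frame of scoop between 0 and 0.05 m))), for 0.2 s.
3. every chip is in the tote (x of chip1 in the frame of tote_in between -0.092 and 0.092 m and y of chip1 in the frame of tote_in between -0.132 and 0.132 m and z of chip1 in the frame of tote_in between -0.01 and 0.079 m and x of chip2 in the frame of tote_in between -0.092 and 0.092 m and y of chip2 in the frame of tote_in between -0.132 and 0.132 m and z of chip2 in the frame of tote_in between -0.01 and 0.079 m and x of chip3 in the frame of tote_in between -0.092 and 0.092 m and y of chip3 in the frame of tote_in between -0.132 and 0.132 m and z of chip3 in the frame of tote_in between -0.01 and 0.079 m and x of chip4 in the frame of tote_in between -0.092 and 0.092 m and y of chip4 in the frame of tote_in between -0.132 and 0.132 m and z of chip4 in the frame of tote_in between -0.01 and 0.079 m and x of chip5 in the frame of tote_in between -0.092 and 0.092 m and y of chip5 in the frame of tote_in between -0.132 and 0.132 m and z of chip5 in the frame of tote_in between -0.01 and 0.079 m and x of chip6 in the frame of tote_in between -0.092 and 0.092 m and y of chip6 in the frame of tote_in between -0.132 and 0.132 m and z of chip6 in the frame of tote_in between -0.01 and 0.079 m and x of chip7 in the frame of tote_in between -0.092 and 0.092 m and y of chip7 in the frame of tote_in between -0.132 and 0.132 m and z of chip7 in the frame of tote_in between -0.01 and 0.079 m and x of chip8 in the frame of tote_in between -0.092 and 0.092 m and y of chip8 in the frame of tote_in between -0.132 and 0.132 m and z of chip8 in the frame of tote_in between -0.01 and 0.079 m), for 0.2 s.
4. with hubs and chips in the tote and the scoop lying on its mat, the start button is pressed fully (all of step 3 and x of hub1 in the frame of tote_in between -0.092 and 0.092 m and y of hub1 in the frame of tote_in between -0.132 and 0.132 m and z of hub1 in the frame of tote_in between -0.01 and 0.03 m and angle between each of hub1, hub2, hub3, hub4, hub5's own z axis and vertical below 0.3 rad and x of hub2 in the frame of tote_in between -0.092 and 0.092 m and y of hub2 in the frame of tote_in between -0.132 and 0.132 m and z of hub2 in the frame of tote_in between -0.01 and 0.03 m and x of hub3 in the frame of tote_in between -0.092 and 0.092 m and y of hub3 in the frame of tote_in between -0.132 and 0.132 m and z of hub3 in the frame of tote_in between -0.01 and 0.03 m and x of hub4 in the frame of tote_in between -0.092 and 0.092 m and y of hub4 in the frame of tote_in between -0.132 and 0.132 m and z of hub4 in the frame of tote_in between -0.01 and 0.03 m and x of hub5 in the frame of tote_in between -0.092 and 0.092 m and y of hub5 in the frame of tote_in between -0.132 and 0.132 m and z of hub5 in the frame of tote_in between -0.01 and 0.03 m and x of scoop in the frame of mat between -0.08 and 0.08 m and y of scoop in the frame of mat between -0.1 and 0.1 m and z of scoop in the frame of mat between -0.004 and 0.012 m and angle between scoop's own z axis and vertical below 0.12 rad and value of joint start above 0.0045 m), for 0.02 s.
At the end, for the whole second after the job is handed in: every hub stands in the tote within 0.3 rad of upright and 30 mm of its floor, every chip lies in the tote below the rim, the scoop lies flat (0.12 rad) with its floor centre over the mat, all at rest, and the start button, pressed last (4.5 mm), is released (all of step 3 and x of hub1 in the frame of tote_in between -0.092 and 0.092 m and y of hub1 in the frame of tote_in between -0.132 and 0.132 m and z of hub1 in the frame of tote_in between -0.01 and 0.03 m and angle between each of hub1, hub2, hub3, hub4, hub5's own z axis and vertical below 0.3 rad and x of hub2 in the frame of tote_in between -0.092 and 0.092 m and y of hub2 in the frame of tote_in between -0.132 and 0.132 m and z of hub2 in the frame of tote_in between -0.01 and 0.03 m and x of hub3 in the frame of tote_in between -0.092 and 0.092 m and y of hub3 in the frame of tote_in between -0.132 and 0.132 m and z of hub3 in the frame of tote_in between -0.01 and 0.03 m and x of hub4 in the frame of tote_in between -0.092 and 0.092 m and y of hub4 in the frame of tote_in between -0.132 and 0.132 m and z of hub4 in the frame of tote_in between -0.01 and 0.03 m and x of hub5 in the frame of tote_in between -0.092 and 0.092 m and y of hub5 in the frame of tote_in between -0.132 and 0.132 m and z of hub5 in the frame of tote_in between -0.01 and 0.03 m and x of scoop in the frame of mat between -0.08 and 0.08 m and y of scoop in the frame of mat between -0.1 and 0.1 m and z of scoop in the frame of mat between -0.004 and 0.012 m and angle between scoop's own z axis and vertical below 0.12 rad and linear speed of each of hub1, hub2, hub3, hub4, hub5, chip1, chip2, chip3, chip4, chip5, chip6, chip7, chip8, scoop below 0.03 m/s and value of joint start below 0.002 m); the robot touches nothing.
It fails at once if fingers touch a chip that is in the media bin ((x of chip1 in the frame of bin_in between -0.119 and 0.119 m and y of chip1 in the frame of bin_in between -0.048 and 0.048 m and z of chip1 in the frame of bin_in between -0.01 and 0.046 m and contact force between the fingers and chip1 above 0.5 N) or (x of chip2 in the frame of bin_in between -0.119 and 0.119 m and y of chip2 in the frame of bin_in between -0.048 and 0.048 m and z of chip2 in the frame of bin_in between -0.01 and 0.046 m and contact force between the fingers and chip2 above 0.5 N) or (x of chip3 in the frame of bin_in between -0.119 and 0.119 m and y of chip3 in the frame of bin_in between -0.048 and 0.048 m and z of chip3 in the frame of bin_in between -0.01 and 0.046 m and contact force between the fingers and chip3 above 0.5 N) or (x of chip4 in the frame of bin_in between -0.119 and 0.119 m and y of chip4 in the frame of bin_in between -0.048 and 0.048 m and z of chip4 in the frame of bin_in between -0.01 and 0.046 m and contact force between the fingers and chip4 above 0.5 N) or (x of chip5 in the frame of bin_in between -0.119 and 0.119 m and y of chip5 in the frame of bin_in between -0.048 and 0.048 m and z of chip5 in the frame of bin_in between -0.01 and 0.046 m and contact force between the fingers and chip5 above 0.5 N) or (x of chip6 in the frame of bin_in between -0.119 and 0.119 m and y of chip6 in the frame of bin_in between -0.048 and 0.048 m and z of chip6 in the frame of bin_in between -0.01 and 0.046 m and contact force between the fingers and chip6 above 0.5 N) or (x of chip7 in the frame of bin_in between -0.119 and 0.119 m and y of chip7 in the frame of bin_in between -0.048 and 0.048 m and z of chip7 in the frame of bin_in between -0.01 and 0.046 m and contact force between the fingers and chip7 above 0.5 N) or (x of chip8 in the frame of bin_in between -0.119 and 0.119 m and y of chip8 in the frame of bin_in between -0.048 and 0.048 m and z of chip8 in the frame of bin_in between -0.01 and 0.046 m and contact force between the fingers and chip8 above 0.5 N)).
It fails at once if a bystander is pushed more than 30 mm or knocked over (distance of any of jar, master, plug_gauge, driver from where it was at the start of the episode above 0.03 m or angle between any of jar, master, plug_gauge's own z axis and vertical above 0.5 rad).
Of hub1, hub2, hub3, hub4, hub5 only 4 to 5 are there at a start; the rules pass over those that are not, and their reading is None.
Of chip1, chip2, chip3, chip4, chip5, chip6, chip7, chip8 only 5 to 8 are there at a start; the rules pass over those that are not, and their reading is None.
At some moment in a run one of hub1, hub2, hub3, hub4, hub5, scoop may be knocked a few centimetres aside while the robot is not near it.
It also fails if it takes over 208 s, if anything falls off the work surface, if the arm or the gripper's body presses on something with over 40 N, if the wrist force passes 120 N, or if a joint passes its speed limit or range.

ROBOT

A 6-joint arm with a two-finger parallel gripper is mounted at the origin on the work surface. World frame = base frame: x ahead of the robot, y to its left, z up, the work surface at z = 0. Lengths are in mm, angles in rad, forces in N, time in s.
With the tool pointing down it reaches from about 350 to 875 mm from the base axis. Payload 4.2 kg.
Tool frame: the origin (TCP) lies at the very end of the fingers, on their centre line; the grasp point (between the pads) lies 19 mm behind it; z points along the fingers, y is the line along which they close (so a half turn about z gives the same grasp; the last joint's range is limited). The gripper opens to 85 mm and grips with 20 to 120 N. Pads are 22 mm wide; open, the fingers measure 114 mm over their backs; the gripper's body (76 mm by 85 mm) begins 54 mm behind the grasp point. The pads swing forward as they close: fully open they stand 13 mm farther back than shut.
Start: joints at [1.517, 0.385, 0.008, 0, -1.194, -0.259], TCP at [192.295, 594.661, 231.312] pointing down, gripper open.
Joint ranges: [-3.14, 3.14], [-1.21, 2.06], [-1.07, 1.41], [-3.16, 2.05], [-2.99, -0.16], [-3.1, 3.1]. Speed limits (rad/s): [2.79, 2.79, 3.14, 3.14, 3.14, 3.14].

INTERFACE

Orientations are given as a unit quaternion [x, y, z, w].
In Python, from bench import monitor, get_image, camera_info, job_done gives the robot as it stands.
- The arm moves only by the tool send_rows, never from a script. Its argument "series" is a list of rows, each a list of 3 entries, a list of its own where there are three numbers: the shift along the tool's x, y, z in mm, then the turn, a rotation vector about the tool's x, y, z in rad, then the finger opening in mm, from 0 to 85.4. A call has 1 to 8 rows; each row shifts and turns the commanded pose from where the row before left it, along the tool's axes as they then stand; what a row does not reach is not made up. A row lasts 1/10 s, in which the tool goes at most 50 mm and 8.59 degrees, less where a joint would pass 70% of its speed; a pose out of reach is approached as far as the arm can. A call with a gripper value outside its range is refused whole. The fingers move at their own pace and stop on an object; the grip force is fixed at half the most. Time passes only in rows, so rows that do not move let the fingers close. It gives the time, the measured TCP pose, the force, the opening and the grip force at its end, in the units of the state.
- monitor.read_state(): the state, without advancing time (a new reading comes with each control period).
- get_image(name): name is "side" or "top"; returns the picture (384x512x3 uint8, red, green, blue); there is no depth.
- camera_info(name): a dict with "intrinsics" (3x3 intrinsics, pixels), "R" (3x3) and "t" (3): a world point X has camera coordinates R X + t. Camera axes: x right, y down, z forward; pixel columns grow to the right and rows downward; lengths in mm; the calibration is good to about 2 mm. A picture is of the moment at which its call begins. camera_info takes no time and is no camera call.
- job_done(): hands the job in; it is judged then, once.
The state is a dict: "clock": time; "joints": joint angles; "joint_vel": joint speeds; "joint_efforts": joint torques, N m; "position": TCP position; "ee_rot": TCP orientation; "contact_force": force on the tool from outside, world axes, zero at the start; "wrist_torque": the same for the moment, N m; "gripper_width": finger opening in mm; "grasp_force": force on a finger pad.
Only numpy, scipy, OpenCV 4.12 (cv2) and the standard library are available. Lean on these libraries where they do the work, as an engineer would, in place of code of your own. Each camera call takes 0.05 s, during which the arm holds its last target. There are 200 camera calls.

## Working session

There is one attempt and no reset: what is moved stays moved. The work goes in short steps, Python scripts to look and compute and a tool call to move; the robot and the scene stay as the last step left them, time stands still between calls to the robot, and variables do not carry over. Pictures are saved under pics/ and viewed, at most 14 in all, crops included, and the job is handed in when it is done.

Besides the shell and the picture viewer there is one more tool, called after "Request:" as name(argument=value, ...) on one line, values as JSON. send_rows: Moves the arm, as the interface text tells. Its arguments: {"type":"object","properties":{"series":{"type":"array"}},"required":["series"]}

```bash
mkdir -p pics; ls; python3 - <<'E'
from bench import *
import cv2
for n in("top","side"):
    im=get_image(n); cv2.imwrite(f"pics/{n}0.png",cv2.resize(im[:,:,::-1],(768,576),interpolation=cv2.INTER_CUBIC))
    c=camera_info(n); print(n,c)
s=monitor.read_state();print(s)
E
```

```text
pics
top {'intrinsics': array([[365.0252281 ,   0.        , 250.83907242],
       [  0.        , 365.0252281 , 197.21734584],
       [  0.        ,   0.        ,   1.        ]]), 'R': array([[-0.00237634, -0.99996653, -0.00782893],
       [-0.98836574,  0.00353923, -0.1520547 ],
       [ 0.15207731,  0.00737651, -0.98834107]]), 't': array([ -16.49162086,  444.64261407, 1135.56726092])}
side {'intrinsics': array([[399.85707723,   0.        , 256.10339263],
       [  0.        , 399.85707723, 195.51663676],
       [  0.        ,   0.        ,   1.        ]]), 'R': array([[-9.95654642e-01, -9.31223334e-02, -2.54347673e-04],
       [-7.06243783e-02,  7.56883370e-01, -6.49722834e-01],
       [ 6.06962179e-02, -6.46881593e-01, -7.60171148e-01]]), 't': array([ 457.54041456,  100.53466816, 1043.68898571])}
{'clock': 0.1, 'joints': array([ 1.51657633e+00,  3.85467057e-01,  6.78228515e-03, -4.19986470e-04,
       -1.19402128e+00, -2.58591142e-01]), 'joint_vel': array([ 0.00248475, -0.00079374,  0.00364589,  0.00052756,  0.00093833,
        0.00091303]), 'joint_efforts': array([-2.32892762e-04, -3.93320954e+01,  1.88928616e+01,  4.19782698e+00,
       -2.59996094e-03,  8.54279079e-06]), 'position': array([192.16676532, 594.17970457, 230.34856658]), 'ee_rot': array([ 9.87781027e-01, -1.55845096e-01, -9.67678433e-05,  9.69793642e-04]), 'contact_force': array([-0.05813964, -0.12215704, -0.20510994]), 'wrist_torque': array([-0.02060711, -0.00291742, -0.00670306]), 'grasp_force': 0.0, 'gripper_width': 85.43986948906667}
```

View pics/top0.png

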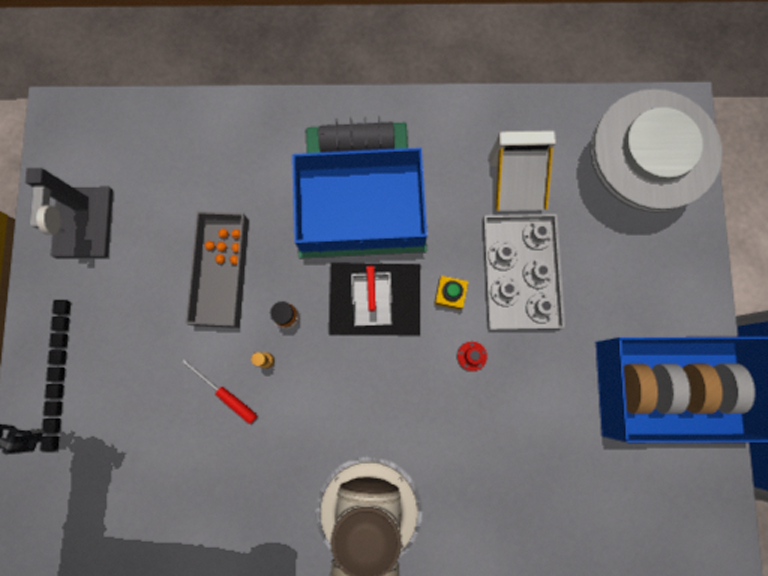

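View pics/side0.png

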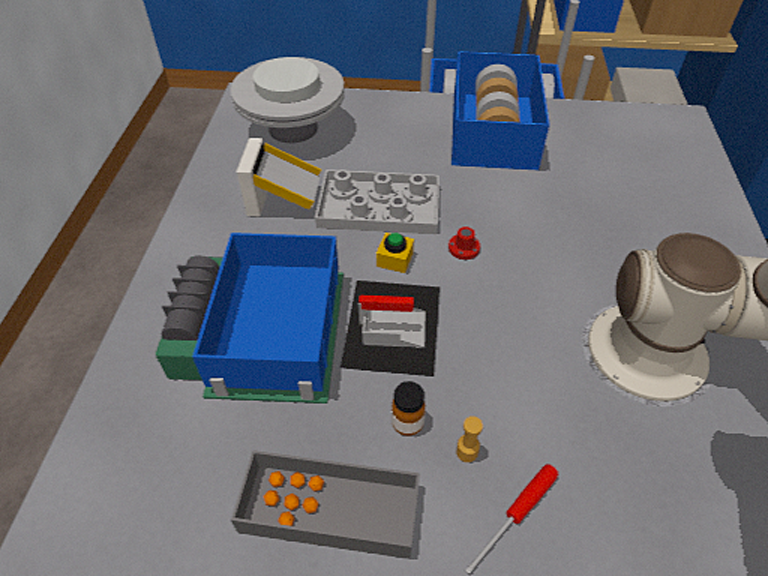

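The top view shows five hubs in the tray at right (about 503–545, 235–308 in the enlarged picture). Seven chips lie at the far end of the bin (210–236, 234–259). The scoop is on its mat (371, 298) with its mouth towards the robot, and the green button is at (453, 290). The master hub, jar, plug gauge and driver stand in front of these.

```bash
cat > h.py <<'E'
from bench import *
import cv2, numpy as np
C={n:camera_info(n) for n in("top","side")}
def ray(n,u,v):
    c=C[n];R=np.array(c["R"]);t=np.array(c["t"])
    d=R.T@np.linalg.solve(c["intrinsics"],[u,v,1.]);return -R.T@t,d/np.linalg.norm(d)
def plane(n,u,v,z):
    o,d=ray(n,u,v);return o+d*(z-o[2])/d[2]
def tri(a,b):
    o1,d1=ray("top",*a);o2,d2=ray("side",*b)
    s=np.linalg.lstsq(np.c_[d1,-d2],o2-o1,rcond=None)[0]
    p,q=o1+s[0]*d1,o2+s[1]*d2;return (p+q)/2,np.linalg.norm(p-q)
def proj(n,X):
    c=C[n];p=c["intrinsics"]@(c["R"]@np.array(X,float)+c["t"]);return p[:2]/p[2]
def blobs(m,lo=8):
    k,_,s,c=cv2.connectedComponentsWithStats(m.astype(np.uint8));return [(c[i].round(1),s[i]) for i in range(1,k) if s[i][4]>=lo]
def crop(im,x0,x1,y0,y1,f):
    return cv2.resize(im[y0:y1,x0:x1,::-1],None,fx=f,fy=f,interpolation=cv2.INTER_CUBIC)
E
python3 - <<'E'
from h import *
T=get_image("top");S=get_image("side");np.save("T0.npy",T);np.save("S0.npy",S)
a=crop(T,318,380,138,222,5);b=crop(S,205,300,108,158,5)
c=crop(T,215,285,172,226,5);d=crop(S,225,297,182,252,4)
cv=np.zeros((600,800,3),np.uint8)
for im,x,y in((a,0,0),(b,315,0),(c,315,255),(cv2.resize(d,(130,126)),665,255)):
    h,w=im.shape[:2];h=min(h,600-y);w=min(w,800-x);cv[y:y+h,x:x+w]=im[:h,:w]
cv2.imwrite("pics/z1.png",cv)
for n,I in(("top",T),("side",S)):
    H=cv2.cvtColor(I,cv2.COLOR_RGB2HSV);h,s,v=[H[...,i].astype(int) for i in range(3)]
    for nm,m in(("orange",(h>5)&(h<16)&(s>180)&(v>120)),("red",((h<4)|(h>176))&(s>150)&(v>90)),("green",(h>55)&(h<80)&(s>120)&(v>70)),("yellow",(h>18)&(h<30)&(s>150)&(v>100))):
        print(n,nm,[(*c,*st[:]) for c,st in blobs(m)])
E
```

```text
top orange [(np.float64(148.5), np.float64(155.0), np.int32(146), np.int32(153), np.int32(6), np.int32(5), np.int32(26)), (np.float64(156.9), np.float64(155.3), np.int32(155), np.int32(153), np.int32(5), np.int32(6), np.int32(24)), (np.float64(139.5), np.float64(163.1), np.int32(137), np.int32(161), np.int32(6), np.int32(6), np.int32(27)), (np.float64(147.1), np.float64(163.8), np.int32(144), np.int32(162), np.int32(7), np.int32(5), np.int32(26)), (np.float64(156.6), np.float64(164.5), np.int32(155), np.int32(162), np.int32(4), np.int32(6), np.int32(22)), (np.float64(146.4), np.float64(172.3), np.int32(144), np.int32(170), np.int32(6), np.int32(6), np.int32(27)), (np.float64(155.6), np.float64(172.6), np.int32(154), np.int32(170), np.int32(4), np.int32(6), np.int32(21))]
top red [(np.float64(247.1), np.float64(190.5), np.int32(244), np.int32(177), np.int32(6), np.int32(30), np.int32(140)), (np.float64(314.1), np.float64(237.0), np.int32(305), np.int32(228), np.int32(20), np.int32(19), np.int32(238)), (np.float64(157.1), np.float64(269.7), np.int32(144), np.int32(258), np.int32(27), n
[... 3282 characters left out ...]
, np.int32(30)), (np.float64(182.2), np.float64(264.9), np.int32(181), np.int32(263), np.int32(4), np.int32(4), np.int32(8)), (np.float64(190.8), np.float64(265.9), np.int32(185), np.int32(265), np.int32(13), np.int32(3), np.int32(16))]
side yellow [(np.float64(193.8), np.float64(105.6), np.int32(176), np.int32(95), np.int32(38), np.int32(22), np.int32(197)), (np.float64(187.6), np.float64(127.6), np.int32(169), np.int32(116), np.int32(41), np.int32(23), np.int32(274)), (np.float64(262.3), np.float64(170.6), np.int32(251), np.int32(155), np.int32(25), np.int32(27), np.int32(337)), (np.float64(312.6), np.float64(290.9), np.int32(305), np.int32(278), np.int32(16), np.int32(30), np.int32(218))]
```

View pics/z1.png

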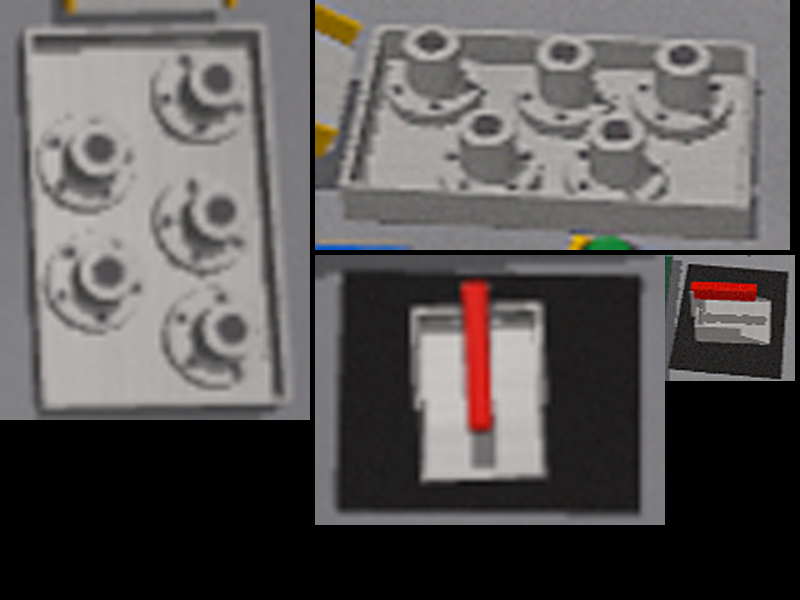

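The zoomed picture shows five boss-top bores, which I'll triangulate. In the crop, the top-view bores are at (216,78), (98,148), (219,212), (106,272) and (232,330). The side-view ones are at (432,40), (488,126), (564,52), (617,130) and (684,54). The scoop's handle rear points away from the robot, with its lip near (482,475).

```bash
python3 - <<'E'
from h import *
T=np.load("T0.npy");S=np.load("S0.npy")
def ref(I,u,v,r=3):
    g=cv2.cvtColor(I,cv2.COLOR_RGB2GRAY).astype(float);u0,v0=int(round(u)),int(round(v))
    w=g[v0-r:v0+r+1,u0-r:u0+r+1];w=np.clip(np.percentile(w,60)-w,0,None);Y,X=np.mgrid[-r:r+1,-r:r+1]
    w=w*(X**2+Y**2<=r*r);return u0+(w*X).sum()/w.sum(),v0+(w*Y).sum()/w.sum()
for a,b in(((216,78),(432,40)),((98,148),(488,126)),((219,212),(564,52)),((106,272),(617,130)),((232,330),(684,54))):
    A=(318+a[0]/5-.4,138+a[1]/5-.4);B=(205+(b[0]-315)/5-.4,108+b[1]/5-.4)
    A2,B2=ref(T,*A),ref(S,*B)
    print(tri(A,B)[0].round(1),round(tri(A,B)[1],1),tri(A2,B2)[0].round(1),plane("top",*A,48)[:2].round(1),plane("side",*B,48)[:2].round(1))
print("btn",tri((301.7,192.9),(263.1,159.1)))
# scoop handle ends, top face z=84
print("handle",tri((247.1,190.5),(257.4,201.6)))
H=cv2.cvtColor(T,cv2.COLOR_RGB2HSV).astype(int);m=((H[...,0]<4)|(H[...,0]>176))&(H[...,1]>150)&(H[...,2]>90)
m[:, :235]=0;m[:,262:]=0
ys,xs=np.nonzero(m);vx,vy,x0,y0=cv2.fitLine(np.c_[xs,ys].astype(np.float32),cv2.DIST_L2,0,.01,.01).ravel();t=(ys-y0)/vy
for v in(ys.min(),ys.max()): print(plane("top",x0+vx*(v-y0)/vy,v,84).round(1))
a=crop(T,190,290,92,178,5);b=crop(T,120,170,138,222,5)
cv=np.zeros((430,760,3),np.uint8);cv[:a.shape[0],:500]=a;cv[:420,505:755]=b;cv2.imwrite("pics/z2.png",cv)
a=crop(S,125,285,150,375,3)[:600];cv2.imwrite("pics/z3.png",a[:600,:800])
# candidates of mat: dark mask
for n,I in(("top",T),):
    g=I.max(2);mm=(g<45);mm[:170]=0;mm[228:]=0;mm[:,:215]=0;mm[:,285:]=0
    r=cv2.minAreaRect(np.argwhere(mm)[:,::-1].astype(np.float32));print([plane("top",*p,4)[:2].round(1) for p in cv2.boxPoints(r)])
E
```

```text
[ 583.8 -370.7   52.5] 1.3 [ 584.6 -372.5   49.7] [ 584.4 -372. ] [ 585.6 -376.7]
[ 538.7 -294.1   50. ] 1.1 [ 539.3 -294.5   50.2] [ 538.6 -294.5] [ 539.6 -296.5]
[ 497.9 -369.3   50. ] 3.4 [ 498.6 -370.1   49.3] [ 496.6 -369.7] [ 499.8 -372.4]
[ 458.7 -295.8   51.5] 2.3 [ 459.2 -297.3   49.8] [ 458.1 -296.4] [ 460.1 -300.2]
[ 421.8 -373.6   50.8] 2.8 [ 422.6 -374.1   49.4] [ 420.8 -374.2] [ 423.3 -377.5]
btn (array([ 455.09260891, -177.86372428,   57.79427497]), np.float64(2.0389632995611806))
handle (array([458.13316722,  -6.4126744 ,  74.16142881]), np.float64(2.7564612413106393))
[500.2  -5.1  84. ]
[409.8  -8.6  84. ]
[array([524.2,  84.6]), array([ 523.4, -111.1]), array([ 367.4, -108.9]), array([367.9,  83. ])]
```

View pics/z2.png

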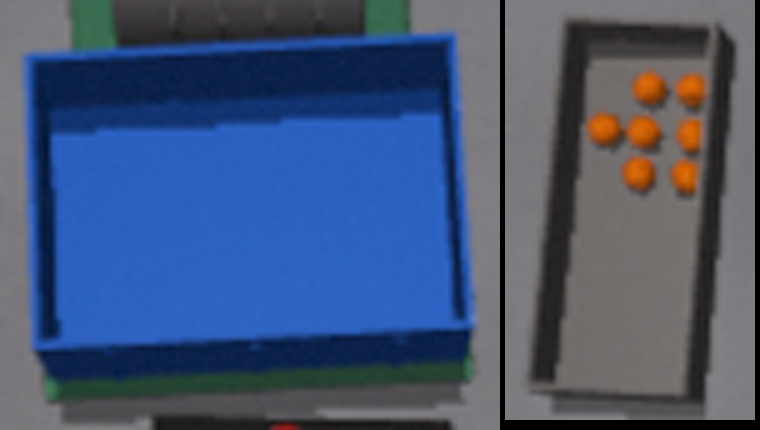

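View pics/z3.png

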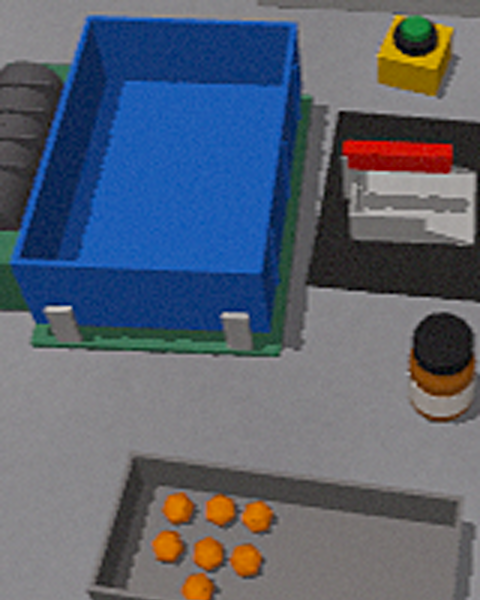

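Tote rim outer corners in the crop are about (25,58), (455,36), (472,322) and (38,350). Bin rim corners are about (567,20), (728,26), (705,392) and (530,385). Seven chips lie flat at the far end of the bin, against its -y side.

```bash
python3 - <<'E'
from h import *
t=lambda x,y:(190+x/5-.4,92+y/5-.4)
s=lambda x,y:(125+x/3-.33,150+y/3-.33)
b=lambda x,y:(120+(x-505)/5-.4,138+y/5-.4)
P=[]
for A,B in((t(25,58),s(17,263)),(t(455,36),s(92,17)),(t(472,322),s(298,20)),(t(38,350),s(266,275))):
    p,e=tri(A,B);q=plane("top",*A,110);P.append(q[:2]);print("tote",p.round(),round(e,1),q[:2].round(1),plane("side",*B,110)[:2].round(1))
P=np.array(P);print("c",P.mean(0),"ang x",np.degrees(np.arctan2(*(P[0]+P[1]-P[2]-P[3])[::-1])),"ang y",np.degrees(np.arctan2(*(P[0]+P[3]-P[1]-P[2])[::-1])))
P=[]
for A in(b(567,20),b(728,26),b(705,392),b(530,385)):
    q=plane("top",*A,50);P.append(q[:2]);print("bin",q.round(1))
P=np.array(P);print("c",P.mean(0),"ang x",np.degrees(np.arctan2(*(P[0]+P[1]-P[2]-P[3])[::-1])),"ang y",np.degrees(np.arctan2(*(P[0]+P[3]-P[1]-P[2])[::-1])))
for B in(s(133,455),s(463,497),s(92,590)): print("bin side",plane("side",*B,50).round(1))
print("binfar tri",tri(b(728,26),s(133,455)))
for c,d in zip([(148.5,155),(156.9,155.3),(139.5,163.1),(147.1,163.8),(156.6,164.5),(146.4,172.3),(155.6,172.6)],[(180.4,331.8),(184.6,319.1),(191.1,345.1),(194.2,333.9),(198.2,319.6),(206.7,336.5),(210.7,321.9)]):
    print("chip",tri(c,d)[0].round(1),plane("side",*d,13)[:2].round(1))
for X in([445,-5,0],):pass
k=lambda x,y:(215+(x-315)/5-.4,172+(y-255)/5-.4)
# scoop lip corners on mat z~6, back wall top corners z=40
print("lip",plane("top",*k(422,482),6.5).round(1),plane("top",*k(547,478),6.5).round(1),"back",plane("top",*k(412,307),40).round(1),plane("top",*k(543,303),40).round(1))
E
```

```text
tote [730. 156. 112.] 0.3 [730.4 156.4] [730.7 154.7]
tote [ 743. -112.  110.] 0.5 [ 743.3 -112. ] [ 742.8 -112.2]
tote [ 557. -119.  117.] 1.1 [ 559.5 -119.6] [ 557.9 -125.5]
tote [543. 145. 106.] 1.3 [543.1 144.5] [542. 148.]
c [644.04816514  17.33692141] ang x 3.0073470877283994 ang y 93.14686059176651
bin [626.  367.1  50. ]
bin [621.5 262.3  50. ]
bin [383.5 268.8  50. ]
bin [388.2 379.2  50. ]
c [504.80621246 319.36666532] ang x -2.2295581309604824 ang y 87.52479110416672
bin side [624.  271.7  50. ]
bin side [384.5 281.3  50. ]
bin side [628.6 369.7  50. ]
binfar tri (array([626.68563171, 265.76620137,  36.5829468 ]), np.float64(1.9314836313810224))
chip [592.  322.3  14.1] [593.3 321.7]
chip [589.5 293.9  15.5] [590.2 292.8]
chip [563.  349.7  18.4] [564.7 347.7]
chip [561.2 325.   16.6] [562.8 323.5]
chip [558.4 293.2  17.5] [560.2 291.2]
chip [533.6 327.   13.6] [535.1 326.6]
chip [530.8 295.6  17.1] [532.  293.8]
lip [383.9  30.8   6.5] [386.2 -50.5   6.5] back [493.3  36.1  40. ] [495.5 -48.   40. ]
```

```bash
cat > plan.py <<'E'
import sys,json,numpy as np
from scipy.spatial.transform import Rotation as R
from bench import monitor
def plan(wps,step=45,tstep=.14):
    """wps: list of (pos, R or None, width); prints rows grouped by 8"""
    s=monitor.read_state();p=np.array(s["position"]);r=R.from_quat(s["ee_rot"]);out=[]
    for q,rt,w in wps:
        rt=r if rt is None else rt;q=np.array(q,float)
        rv=(r.inv()*rt).as_rotvec();n=max(1,int(np.ceil(max(np.linalg.norm(q-p)/step,np.linalg.norm(rv)/tstep))))
        p0,r0=p,r
        for i in range(1,n+1):
            pt=p0+(q-p0)*i/n;d=np.round(r.inv().apply(pt-p),0);dr=np.round((r.inv()*(r0*R.from_rotvec(rv*i/n))).as_rotvec(),3)
            out.append([d.tolist(),dr.tolist(),w]);p=p+r.apply(d);r=r*R.from_rotvec(dr)
    for i in range(0,len(out),8):print(json.dumps(out[i:i+8]))
def down(yaw):  # tool z down, tool x at world angle yaw (deg)
    a=np.radians(yaw);c,s=np.cos(a),np.sin(a);return R.from_matrix(np.array([[c,s,0],[s,-c,0],[0,0,-1]]))
E
python3 - <<'E'
from plan import *
plan([((420,330,231),down(-75),56),((584,-80,231),down(-90),56),((584,-372,150),None,56)])
E
```

```text
[[[37.0, 23.0, -0.0], [0.0, -0.0, 0.125], 56], [[40.0, 17.0, -0.0], [0.0, -0.0, 0.124], 56], [[42.0, 13.0, -0.0], [0.0, -0.0, 0.125], 56], [[43.0, 8.0, -0.0], [0.0, -0.0, 0.124], 56], [[43.0, 2.0, -0.0], [0.001, -0.001, 0.125], 56], [[44.0, -3.0, -0.0], [-0.0, 0.0, 0.124], 56], [[43.0, -9.0, -0.0], [-0.0, 0.0, 0.125], 56], [[41.0, -14.0, -0.0], [0.0, 0.0, 0.124], 56]]
[[[44.0, -5.0, -0.0], [0.0, 0.0, 0.026], 56], [[44.0, -7.0, -0.0], [0.0, 0.0, 0.026], 56], [[43.0, -7.0, -0.0], [0.0, 0.0, 0.027], 56], [[43.0, -9.0, -0.0], [0.0, 0.0, 0.026], 56], [[43.0, -10.0, -0.0], [0.0, 0.0, 0.026], 56], [[43.0, -10.0, -0.0], [0.0, 0.0, 0.026], 56], [[43.0, -12.0, -0.0], [0.0, 0.0, 0.026], 56], [[42.0, -14.0, -0.0], [0.0, 0.0, 0.027], 56]]
[[[42.0, -14.0, -0.0], [0.0, 0.0, 0.026], 56], [[41.0, -15.0, -0.0], [0.0, 0.0, 0.026], 56], [[42.0, -0.0, 12.0], [0.0, 0.0, 0.0], 56], [[41.0, -0.0, 11.0], [0.0, 0.0, 0.0], 56], [[42.0, -0.0, 12.0], [0.0, 0.0, 0.0], 56], [[42.0, -0.0, 11.0], [0.0, 0.0, 0.0], 56], [[42.0, -0.0, 12.0], [0.0, 0.0, 0.0], 56], [[41.0, -0.0, 11.0], [0.0, 0.0, 0.0], 56]]
[[[42.0, -0.0, 12.0], [0.0, 0.0, 0.0], 56]]
```

Request:
send_rows(series=[[[37, 23, 0], [0, 0, 0.125], 56], [[40, 17, 0], [0, 0, 0.125], 56], [[42, 13, 0], [0, 0, 0.125], 56], [[43, 8, 0], [0, 0, 0.125], 56], [[43, 2, 0], [0, 0, 0.125], 56], [[44, -3, 0], [0, 0, 0.125], 56], [[43, -9, 0], [0, 0, 0.125], 56], [[41, -14, 0], [0, 0, 0.125], 56]])

```text
clock: 1.0
position: [420.6, 328.3, 231.4]
ee_rot: [0.791, -0.612, -0.0, -0.0]
contact_force: [0.3, 0.2, -0.8]
gripper_width: 56.1
grasp_force: 0.0
```

Request:
send_rows(series=[[[44, -5, 0], [0, 0, 0.026], 56], [[44, -7, 0], [0, 0, 0.026], 56], [[43, -7, 0], [0, 0, 0.026], 56], [[43, -9, 0], [0, 0, 0.026], 56], [[43, -10, 0], [0, 0, 0.026], 56], [[43, -10, 0], [0, 0, 0.026], 56], [[43, -12, 0], [0, 0, 0.026], 56], [[42, -14, 0], [0, 0, 0.026], 56]])

```text
clock: 1.8
position: [550.6, -0.5, 231.4]
ee_rot: [0.724, -0.69, -0.0, -0.0]
contact_force: [0.4, 0.9, 0.1]
gripper_width: 55.5
grasp_force: 0.0
```

Request:
send_rows(series=[[[42, -14, 0], [0, 0, 0.026], 56], [[41, -15, 0], [0, 0, 0.026], 56], [[42, 0, 12], [0, 0, 0], 56], [[41, 0, 11], [0, 0, 0], 56], [[42, 0, 12], [0, 0, 0], 56], [[42, 0, 11], [0, 0, 0], 56], [[42, 0, 12], [0, 0, 0], 56], [[41, 0, 11], [0, 0, 0], 56]])

```text
clock: 2.6
position: [581.5, -332.2, 161.4]
ee_rot: [-0.706, 0.708, 0.0, -0.0]
contact_force: [0.2, 1.0, 1.3]
gripper_width: 55.8
grasp_force: 0.0
```

Request:
send_rows(series=[[[42, 0, 12], [0, 0, 0], 56], [[0, 0, 0], [0, 0, 0], 56]])

```text
clock: 2.8
position: [579.7, -376.6, 146.8]
ee_rot: [-0.704, 0.71, 0.002, -0.001]
contact_force: [-1.6, 0.6, -0.9]
gripper_width: 56.2
grasp_force: 0.0
```

Request:
send_rows(series=[[[-4, -4, 40], [0, 0, 0], 56], [[0, 0, 40], [0, 0, 0], 56], [[0, 0, 30], [0, 0, 0], 56], [[0, 0, 18], [0, 0, 0], 56], [[0, 0, 0], [0, 0, 0], 56], [[0, 0, 0], [0, 0, 0], 30], [[0, 0, 0], [0, 0, 0], 30], [[0, 0, 0], [0, 0, 0], 30]])

```text
clock: 3.6
position: [586.6, -368.6, 23.9]
ee_rot: [-0.706, 0.708, -0.001, 0.001]
contact_force: [0.1, 0.4, 2.3]
gripper_width: 34.4
grasp_force: 60.5
```

Request:
send_rows(series=[[[0, 0, 0], [0, 0, 0], 30], [[0, 0, 0], [0, 0, 0], 30]])

```text
clock: 3.8
position: [586.6, -368.6, 23.8]
ee_rot: [-0.707, 0.708, -0.001, 0.0]
contact_force: [0.2, 3.1, 5.0]
gripper_width: 33.9
grasp_force: 60.8
```

Request:
send_rows(series=[[[0, 0, -30], [0, 0, 0], 30], [[0, 0, -45], [0, 0, 0], 30], [[0, 0, -45], [0, 0, 0], 30], [[-20, -8, -15], [0, 0, 0], 30], [[-40, -14, 0], [0, 0, 0], 30], [[-40, -14, 0], [0, 0, 0], 30], [[-40, -14, 0], [0, 0, 0], 30], [[-40, -14, 0], [0, 0, 0], 30]])

```text
clock: 4.6
position: [649.7, -187.1, 156.2]
ee_rot: [-0.706, 0.708, 0.001, -0.0]
contact_force: [1.1, -0.3, -2.8]
gripper_width: 34.2
grasp_force: 60.5
```

Request:
send_rows(series=[[[-40, -14, 0], [0, 0, 0], 30], [[-40, -14, 0], [0, 0, 0], 30], [[-36, -12, 0], [0, 0, 0], 30], [[0, 0, 0], [0, 0, 0], 30], [[0, 0, 0], [0, 0, 0], 30]])

```text
clock: 5.1
position: [689.9, -71.7, 156.0]
ee_rot: [-0.707, 0.707, 0.001, -0.001]
contact_force: [-0.7, -0.6, -1.8]
gripper_width: 33.9
grasp_force: 60.5
```

Request:
send_rows(series=[[[0, 0, 40], [0, 0, 0], 30], [[0, 0, 40], [0, 0, 0], 30], [[0, 0, 18], [0, 0, 0], 30], [[0, 0, 5], [0, 0, 0], 30], [[0, 0, 0], [0, 0, 0], 30], [[0, 0, 0], [0, 0, 0], 30]])

```text
clock: 5.7
position: [687.6, -73.3, 52.8]
ee_rot: [-0.706, 0.709, 0.003, -0.002]
contact_force: [-3.7, 2.1, -4.5]
gripper_width: 34.2
grasp_force: 62.2
```

Request:
send_rows(series=[[[0, 0, 0], [0, 0, 0], 46], [[0, 0, 0], [0, 0, 0], 46], [[0, 0, -30], [0, 0, 0], 46], [[0, 0, -40], [0, 0, 0], 50], [[0, 0, -30], [0, 0, 0], 56], [[37, 25, 0], [0, 0, 0], 56], [[37, 25, 0], [0, 0, 0], 56], [[37, 25, 0], [0, 0, 0], 56]])

```text
clock: 6.5
position: [614.7, -186.1, 156.5]
ee_rot: [-0.706, 0.708, -0.002, 0.001]
contact_force: [1.0, -0.4, 0.4]
gripper_width: 56.2
grasp_force: 0.0
```

Request:
send_rows(series=[[[37, 25, 0], [0, 0, 0], 56], [[37, 25, 0], [0, 0, 0], 56], [[36, 24, 0], [0, 0, 0], 56], [[0, 0, 0], [0, 0, 0], 56], [[0, 0, 0], [0, 0, 0], 56]])

```text
clock: 7.0
position: [540.4, -295.8, 156.0]
ee_rot: [-0.705, 0.709, -0.001, 0.0]
contact_force: [-0.3, 0.7, 0.4]
gripper_width: 56.0
grasp_force: 0.0
```

```bash
python3 - <<'E'
from h import *
T=get_image("top");S=get_image("side")
a=crop(T,190,380,88,226,4)[:,:760];b=crop(S,120,300,100,270,3)
cv2.imwrite("pics/a1.png",cv2.resize(np.hstack([cv2.resize(a,(440,320)),cv2.resize(b,(340,320))]),(780,320)))
E
```

```text
(no output)
```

View pics/a1.png

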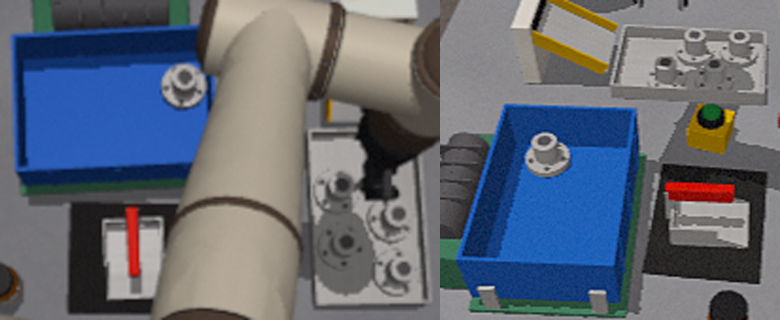

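The first hub stands upright in the tote at (183,85) in the crop. The other four are still in the tray, and the scoop hasn't moved.

Request:
send_rows(series=[[[-1, 1, 45], [0, 0, 0], 56], [[0, 0, 45], [0, 0, 0], 56], [[0, 0, 28], [0, 0, 0], 56], [[0, 0, 15], [0, 0, 0], 56], [[0, 0, 0], [0, 0, 0], 56], [[0, 0, 0], [0, 0, 0], 30], [[0, 0, 0], [0, 0, 0], 30], [[0, 0, 0], [0, 0, 0], 30]])

```text
clock: 7.9
position: [541.3, -292.4, 22.9]
ee_rot: [-0.707, 0.708, -0.001, 0.001]
contact_force: [0.0, 1.4, 0.6]
gripper_width: 34.3
grasp_force: 60.3
```

Request:
send_rows(series=[[[0, 0, 0], [0, 0, 0], 30], [[0, 0, -30], [0, 0, 0], 30], [[0, 0, -45], [0, 0, 0], 30], [[0, 0, -45], [0, 0, 0], 30], [[-20, -6, -13], [0, 0, 0], 30], [[-40, -12, 0], [0, 0, 0], 30], [[-40, -12, 0], [0, 0, 0], 30], [[-40, -12, 0], [0, 0, 0], 30]])

```text
clock: 8.7
position: [581.8, -151.4, 154.3]
ee_rot: [-0.706, 0.708, 0.0, 0.0]
contact_force: [0.1, -0.7, -1.9]
gripper_width: 34.2
grasp_force: 60.4
```

Request:
send_rows(series=[[[-40, -12, 0], [0, 0, 0], 30], [[-37, -14, 0], [0, 0, 0], 30], [[0, 0, 0], [0, 0, 0], 30], [[0, 0, 40], [0, 0, 0], 30], [[0, 0, 40], [0, 0, 0], 30], [[0, 0, 18], [0, 0, 0], 30], [[0, 0, 0], [0, 0, 0], 30], [[0, 0, 0], [0, 0, 0], 30]])

```text
clock: 9.5
position: [610.7, -75.9, 56.6]
ee_rot: [-0.707, 0.708, -0.002, 0.002]
contact_force: [5.1, -1.1, -1.6]
gripper_width: 34.0
grasp_force: 66.3
```

Request:
send_rows(series=[[[0, 0, 5], [0, 0, 0], 30], [[0, 0, 0], [0, 0, 0], 30], [[0, 0, 0], [0, 0, 0], 46], [[0, 0, 0], [0, 0, 0], 46], [[0, 0, -30], [0, 0, 0], 46], [[0, 0, -40], [0, 0, 0], 50], [[0, 0, -34], [0, 0, 0], 56], [[42, 16, 0], [0, 0, 0], 56]])

```text
clock: 10.3
position: [596.6, -115.7, 161.5]
ee_rot: [0.709, -0.706, 0.005, -0.004]
contact_force: [1.0, -1.2, 0.5]
gripper_width: 56.2
grasp_force: 0.0
```

Request:
send_rows(series=[[[42, 16, 0], [0, 0, 0], 56], [[42, 16, 0], [0, 0, 0], 56], [[42, 16, 0], [0, 0, 0], 56], [[42, 16, 0], [0, 0, 0], 56], [[42, 16, 0], [0, 0, 0], 56], [[42, 16, 0], [0, 0, 0], 56], [[0, 0, 0], [0, 0, 0], 56], [[0, 0, 0], [0, 0, 0], 56]])

```text
clock: 11.1
position: [494.2, -370.3, 155.1]
ee_rot: [-0.705, 0.709, 0.001, -0.0]
contact_force: [0.2, 1.1, 0.9]
gripper_width: 55.8
grasp_force: 0.0
```

```bash
cat > hub.py <<'E'
from h import *
# bright-ring check: dark bore centre of each hub in the tray, side view (z=48 plane) and top
S=get_image("side");T=get_image("top")
def bores(n,I,z,x,y,guess):
    g=cv2.cvtColor(I,cv2.COLOR_RGB2GRAY).astype(float);out=[]
    for p in guess:
        u,v=proj(n,(*p,z));u0,v0=int(round(u)),int(round(v));r=8
        w=g[v0-r:v0+r+1,u0-r:u0+r+1]
        k=cv2.getGaussianKernel(5,1.0);b=cv2.filter2D(w,-1,k@k.T);k2=cv2.getGaussianKernel(11,2.8);b2=cv2.filter2D(w,-1,k2@k2.T)
        d=(b2-b)[2:-2,2:-2];j=np.unravel_index(d.argmax(),d.shape);q=plane(n,u0-r+2+j[1],v0-r+2+j[0],z)
        out.append((q[:2].round(0).tolist(),round(d.max())))
    return out
import sys
G=[(498,-370),(459,-297),(422,-374)]
print("side",bores("side",S,48,0,0,G));print("top",bores("top",T,48,0,0,G))
E
python3 hub.py
```

```text
side [([501.0, -372.0], 52), ([460.0, -298.0], 38), ([424.0, -374.0], 41)]
top [([500.0, -372.0], 38), ([468.0, -304.0], 39), ([423.0, -374.0], 27)]
```

Request:
send_rows(series=[[[1, -4, 45], [0, 0, 0], 56], [[0, 0, 45], [0, 0, 0], 56], [[0, 0, 28], [0, 0, 0], 56], [[0, 0, 15], [0, 0, 0], 56], [[0, 0, 0], [0, 0, 0], 56], [[0, 0, 0], [0, 0, 0], 30], [[0, 0, 0], [0, 0, 0], 30], [[0, 0, 0], [0, 0, 0], 30]])

```text
clock: 12.0
position: [501.0, -370.3, 23.9]
ee_rot: [-0.707, 0.708, -0.001, 0.001]
contact_force: [0.7, 1.3, 2.2]
gripper_width: 34.3
grasp_force: 60.3
```

Request:
send_rows(series=[[[0, 0, 0], [0, 0, 0], 30], [[0, 0, -30], [0, 0, 0], 30], [[0, 0, -45], [0, 0, 0], 30], [[0, 0, -45], [0, 0, 0], 30], [[-20, -10, -13], [0, 0, 0], 30], [[-40, -20, 0], [0, 0, 0], 30], [[-40, -20, 0], [0, 0, 0], 30], [[-40, -20, 0], [0, 0, 0], 30]])

```text
clock: 12.8
position: [570.0, -229.3, 155.3]
ee_rot: [-0.706, 0.708, 0.0, 0.0]
contact_force: [0.6, 0.2, -3.0]
gripper_width: 34.2
grasp_force: 60.4
```

Request:
send_rows(series=[[[-40, -20, 0], [0, 0, 0], 30], [[-40, -20, 0], [0, 0, 0], 30], [[-40, -20, 0], [0, 0, 0], 30], [[-40, -20, 0], [0, 0, 0], 30], [[-40, -20, 0], [0, 0, 0], 30], [[-30, -18, 0], [0, 0, 0], 30], [[0, 0, 0], [0, 0, 0], 30], [[0, 0, 0], [0, 0, 0], 30]])

```text
clock: 13.6
position: [688.0, -0.1, 154.3]
ee_rot: [-0.707, 0.707, 0.001, -0.001]
contact_force: [0.6, 0.2, -2.7]
gripper_width: 34.1
grasp_force: 60.5
```

Request:
send_rows(series=[[[0, 0, 40], [0, 0, 0], 30], [[0, 0, 40], [0, 0, 0], 30], [[0, 0, 18], [0, 0, 0], 30], [[0, 0, 3], [0, 0, 0], 30], [[0, 0, 0], [0, 0, 0], 30], [[0, 0, 0], [0, 0, 0], 30]])

```text
clock: 14.2
position: [684.4, -2.9, 52.8]
ee_rot: [-0.705, 0.709, 0.003, -0.003]
contact_force: [-4.4, 0.9, -2.8]
gripper_width: 34.2
grasp_force: 65.7
```

Request:
send_rows(series=[[[0, 0, 1], [0, 0, 0], 30], [[0, 0, 0], [0, 0, 0], 46], [[0, 0, 0], [0, 0, 0], 46], [[0, 0, -30], [0, 0, 0], 46], [[0, 0, -40], [0, 0, 0], 50], [[0, 0, -34], [0, 0, 0], 56], [[33, 25, 0], [0, 0, 0], 56], [[33, 25, 0], [0, 0, 0], 56]])

```text
clock: 15.0
position: [638.5, -68.1, 159.9]
ee_rot: [-0.706, 0.708, -0.002, 0.002]
contact_force: [0.3, -1.4, -0.7]
gripper_width: 55.7
grasp_force: 0.0
```

Request:
send_rows(series=[[[33, 25, 0], [0, 0, 0], 56], [[33, 25, 0], [0, 0, 0], 56], [[33, 25, 0], [0, 0, 0], 56], [[33, 25, 0], [0, 0, 0], 56], [[33, 25, 0], [0, 0, 0], 56], [[33, 25, 0], [0, 0, 0], 56], [[33, 25, 0], [0, 0, 0], 56], [[0, 0, 0], [0, 0, 0], 56]])

```text
clock: 15.8
position: [459.0, -301.1, 158.4]
ee_rot: [-0.704, 0.71, -0.0, -0.0]
contact_force: [0.3, 0.0, -0.1]
gripper_width: 56.1
grasp_force: 0.0
```

Request:
send_rows(series=[[[0, 0, 0], [0, 0, 0], 56]])

```text
clock: 15.9
position: [461.6, -299.0, 158.3]
ee_rot: [-0.705, 0.709, -0.001, 0.0]
contact_force: [0.2, -0.3, 0.0]
gripper_width: 55.8
grasp_force: 0.0
```

```bash
sed -i 's/^G=.*/G=[(459,-297),(422,-374)]/' hub.py; python3 hub.py
```

```text
side [([463.0, -303.0], 52), ([424.0, -374.0], 44)]
top [([461.0, -297.0], 38), ([429.0, -371.0], 46)]
```

Request:
send_rows(series=[[[-1, 1, 45], [0, 0, 0], 56], [[0, 0, 45], [0, 0, 0], 56], [[0, 0, 30], [0, 0, 0], 56], [[0, 0, 15], [0, 0, 0], 56], [[0, 0, 0], [0, 0, 0], 56], [[0, 0, 0], [0, 0, 0], 30], [[0, 0, 0], [0, 0, 0], 30], [[0, 0, 0], [0, 0, 0], 30]])

```text
clock: 16.8
position: [463.1, -296.3, 23.7]
ee_rot: [-0.707, 0.708, -0.001, 0.001]
contact_force: [0.6, 0.5, 1.1]
gripper_width: 34.3
grasp_force: 60.1
```

Request:
send_rows(series=[[[0, 0, 0], [0, 0, 0], 30], [[0, 0, -30], [0, 0, 0], 30], [[0, 0, -45], [0, 0, 0], 30], [[0, 0, -45], [0, 0, 0], 30], [[-20, -10, -13], [0, 0, 0], 30], [[-40, -20, 0], [0, 0, 0], 30], [[-40, -20, 0], [0, 0, 0], 30], [[-40, -20, 0], [0, 0, 0], 30]])

```text
clock: 17.6
position: [532.3, -155.1, 155.6]
ee_rot: [-0.706, 0.708, -0.0, 0.0]
contact_force: [0.8, 0.2, -2.2]
gripper_width: 34.2
grasp_force: 60.5
```

Request:
send_rows(series=[[[-40, -20, 0], [0, 0, 0], 30], [[-40, -20, 0], [0, 0, 0], 30], [[-40, -20, 0], [0, 0, 0], 30], [[-33, -11, 0], [0, 0, 0], 30], [[0, 0, 0], [0, 0, 0], 30], [[0, 0, 0], [0, 0, 0], 30]])

```text
clock: 18.2
position: [603.1, -2.9, 154.7]
ee_rot: [-0.707, 0.707, 0.0, -0.0]
contact_force: [0.3, -0.1, -2.6]
gripper_width: 34.6
grasp_force: 60.5
```

Request:
send_rows(series=[[[0, 0, 40], [0, 0, 0], 30], [[0, 0, 40], [0, 0, 0], 30], [[0, 0, 18], [0, 0, 0], 30], [[0, 0, 3], [0, 0, 0], 30], [[0, 0, 0], [0, 0, 0], 30], [[0, 0, 0], [0, 0, 0], 30]])

```text
clock: 18.8
position: [608.0, -4.4, 56.2]
ee_rot: [-0.706, 0.708, -0.003, 0.004]
contact_force: [8.0, 0.4, -3.6]
gripper_width: 34.0
grasp_force: 66.7
```

Request:
send_rows(series=[[[0, -3, 4], [0, 0, 0], 30], [[0, 0, 0], [0, 0, 0], 30], [[0, 0, 0], [0, 0, 0], 46], [[0, 0, 0], [0, 0, 0], 46], [[0, 0, -30], [0, 0, 0], 46], [[0, 0, -40], [0, 0, 0], 50], [[0, 0, -34], [0, 0, 0], 56], [[41, 20, 0], [0, 0, 0], 56]])

```text
clock: 19.6
position: [591.1, -43.1, 160.1]
ee_rot: [0.708, -0.706, 0.004, -0.005]
contact_force: [0.7, -0.9, 0.1]
gripper_width: 56.2
grasp_force: 0.0
```

Request:
send_rows(series=[[[41, 20, 0], [0, 0, 0], 56], [[41, 20, 0], [0, 0, 0], 56], [[41, 20, 0], [0, 0, 0], 56], [[41, 20, 0], [0, 0, 0], 56], [[41, 20, 0], [0, 0, 0], 56], [[41, 20, 0], [0, 0, 0], 56], [[41, 20, 0], [0, 0, 0], 56], [[41, 20, 0], [0, 0, 0], 56]])

```text
clock: 20.4
position: [423.2, -374.0, 154.4]
ee_rot: [-0.706, 0.708, 0.001, -0.0]
contact_force: [1.4, -0.0, 0.4]
gripper_width: 56.1
grasp_force: 0.0
```

Request:
send_rows(series=[[[0, 0, 0], [0, 0, 0], 56], [[0, 0, 0], [0, 0, 0], 56]])

```text
clock: 20.6
position: [423.8, -373.3, 154.0]
ee_rot: [-0.705, 0.709, 0.001, -0.0]
contact_force: [-0.3, 0.1, -0.2]
gripper_width: 55.7
grasp_force: 0.0
```

```bash
sed -i 's/^G=.*/G=[(422,-374)]/' hub.py; python3 hub.py
```

```text
side [([424.0, -374.0], 48)]
top [([426.0, -374.0], 35)]
```

Request:
send_rows(series=[[[0, 0, 45], [0, 0, 0], 56], [[0, 0, 45], [0, 0, 0], 56], [[0, 0, 27], [0, 0, 0], 56], [[0, 0, 15], [0, 0, 0], 56], [[0, 0, 0], [0, 0, 0], 56], [[0, 0, 0], [0, 0, 0], 30], [[0, 0, 0], [0, 0, 0], 30], [[0, 0, 0], [0, 0, 0], 30]])

```text
clock: 21.5
position: [426.9, -372.3, 23.7]
ee_rot: [-0.707, 0.708, -0.001, 0.001]
contact_force: [0.5, 2.1, 1.8]
gripper_width: 34.3
grasp_force: 60.1
```

Request:
send_rows(series=[[[0, 0, 0], [0, 0, 0], 30], [[0, 0, -30], [0, 0, 0], 30], [[0, 0, -45], [0, 0, 0], 30], [[0, 0, -45], [0, 0, 0], 30], [[-20, -10, -13], [0, 0, 0], 30], [[-37, -22, 0], [0, 0, 0], 30], [[-37, -22, 0], [0, 0, 0], 30], [[-37, -22, 0], [0, 0, 0], 30]])

```text
clock: 22.3
position: [502.3, -240.1, 155.6]
ee_rot: [-0.706, 0.708, -0.0, 0.0]
contact_force: [1.0, 0.0, -1.9]
gripper_width: 34.4
grasp_force: 60.3
```

Request:
send_rows(series=[[[-37, -22, 0], [0, 0, 0], 30], [[-37, -22, 0], [0, 0, 0], 30], [[-37, -22, 0], [0, 0, 0], 30], [[-37, -22, 0], [0, 0, 0], 30], [[-37, -22, 0], [0, 0, 0], 30], [[-37, -22, 0], [0, 0, 0], 30], [[-37, -22, 0], [0, 0, 0], 30], [[-37, -22, 0], [0, 0, 0], 30]])

```text
clock: 23.1
position: [679.0, 55.8, 155.0]
ee_rot: [-0.706, 0.708, 0.0, -0.0]
contact_force: [1.5, 0.2, -2.1]
gripper_width: 34.0
grasp_force: 60.3
```

Request:
send_rows(series=[[[-18, -7, 0], [0, 0, 0], 30], [[0, 0, 0], [0, 0, 0], 30], [[0, 0, 0], [0, 0, 0], 30]])

```text
clock: 23.4
position: [684.9, 72.1, 154.7]
ee_rot: [-0.706, 0.708, 0.001, -0.001]
contact_force: [-0.2, -0.2, -2.7]
gripper_width: 34.0
grasp_force: 60.4
```

Request:
send_rows(series=[[[0, 0, 40], [0, 0, 0], 30], [[0, 0, 40], [0, 0, 0], 30], [[0, 0, 18], [0, 0, 0], 30], [[0, 0, 3], [0, 0, 0], 30], [[0, 0, 0], [0, 0, 0], 30], [[0, 0, 0], [0, 0, 0], 30]])

```text
clock: 24.0
position: [681.0, 69.6, 52.7]
ee_rot: [-0.705, 0.709, 0.003, -0.004]
contact_force: [-6.3, -0.1, -2.9]
gripper_width: 34.1
grasp_force: 66.4
```

Request:
send_rows(series=[[[0, 0, 1], [0, 0, 0], 30], [[0, 0, 0], [0, 0, 0], 46], [[0, 0, 0], [0, 0, 0], 46], [[0, 0, -30], [0, 0, 0], 46], [[0, 0, -40], [0, 0, 0], 50], [[0, 0, -45], [0, 0, 0], 56], [[0, 0, -45], [0, 0, 0], 70], [[0, 0, -10], [0, 0, 0], 70]])

```text
clock: 24.8
position: [688.2, 70.5, 232.2]
ee_rot: [-0.706, 0.708, -0.004, 0.005]
contact_force: [0.7, -0.4, -0.4]
gripper_width: 69.7
grasp_force: 0.0
```

```bash
python3 - <<'E'
from h import *
S=get_image("side");T=get_image("top");s=monitor.read_state();print(s["joints"].round(3),s["position"].round(1))
b=crop(S,120,300,140,270,4);a=crop(T,190,290,92,230,4);h=min(a.shape[0],b.shape[0])
cv2.imwrite("pics/a2.png",cv2.resize(np.hstack([a[:h],b[:h]]),None,fx=.7,fy=.7))
E
```

```text
[ 3.370e-01  4.960e-01  1.770e-01  1.000e-03 -1.244e+00 -3.410e-01] [686.5  70.9 227.6]
```

View pics/a2.png

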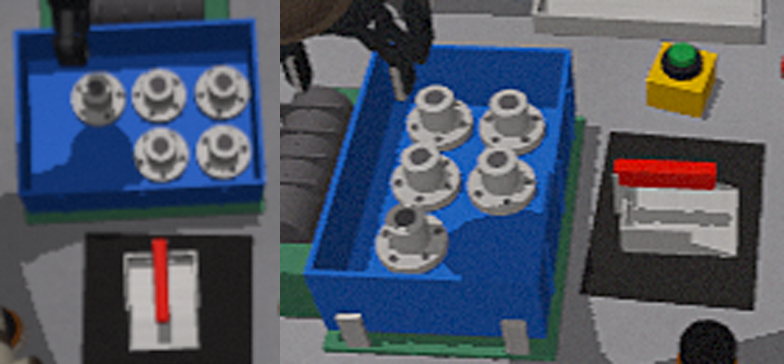

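All five hubs stand boss up in the tote: top crop (97,97), (158,93), (222,92), (160,153), (222,153). The scoop is still on its mat.

```bash
python3 - <<'E'
from plan import *
plan([((455,-7,170),down(-177.8),50)],step=45,tstep=.14)
E
```

```text
[[[7.0, 21.0, 5.0], [-0.0, 0.001, 0.139], 50], [[10.0, 20.0, 5.0], [-0.001, 0.0, 0.139], 50], [[13.0, 18.0, 5.0], [-0.0, 0.001, 0.139], 50], [[15.0, 17.0, 5.0], [-0.001, 0.001, 0.139], 50], [[17.0, 14.0, 6.0], [0.0, 0.0, 0.139], 50], [[19.0, 11.0, 5.0], [-0.0, 0.001, 0.139], 50], [[20.0, 9.0, 5.0], [-0.001, 0.0, 0.139], 50], [[22.0, 6.0, 5.0], [-0.0, 0.001, 0.139], 50]]
[[[22.0, 3.0, 5.0], [-0.0, 0.001, 0.139], 50], [[22.0, -0.0, 5.0], [-0.001, 0.0, 0.139], 50], [[22.0, -4.0, 6.0], [-0.0, 0.001, 0.139], 50]]
```

Request:
send_rows(series=[[[7, 21, 5], [0, 0, 0.139], 50], [[10, 20, 5], [0, 0, 0.139], 50], [[13, 18, 5], [0, 0, 0.139], 50], [[15, 17, 5], [0, 0, 0.139], 50], [[17, 14, 6], [0, 0, 0.139], 50], [[19, 11, 5], [0, 0, 0.139], 50], [[20, 9, 5], [0, 0, 0.139], 50], [[22, 6, 5], [0, 0, 0.139], 50]])

```text
clock: 25.7
position: [514.5, 13.9, 180.3]
ee_rot: [-0.223, 0.975, -0.0, -0.002]
contact_force: [0.3, 0.9, 0.3]
gripper_width: 49.7
grasp_force: 0.0
```

Request:
send_rows(series=[[[22, 3, 5], [0, 0, 0.139], 50], [[22, 0, 5], [0, 0, 0.139], 50], [[22, -4, 6], [0, 0, 0.139], 50], [[0, 0, 0], [0, 0, 0], 50], [[0, 0, 0], [0, 0, 0], 50]])

```text
clock: 26.2
position: [453.1, -7.3, 165.6]
ee_rot: [-0.02, 1.0, -0.0, -0.001]
contact_force: [0.7, 0.0, 0.6]
gripper_width: 50.1
grasp_force: 0.0
```

```bash
cat > red.py <<'E'
from h import *
S=get_image("side");T=get_image("top")
for n,I,bx in(("side",S,(225,330,185,225)),("top",T,(215,290,165,230))):
    H=cv2.cvtColor(I,cv2.COLOR_RGB2HSV).astype(int);m=((H[...,0]<5)|(H[...,0]>175))&(H[...,1]>140)&(H[...,2]>70)
    k=np.zeros_like(m);k[bx[2]:bx[3],bx[0]:bx[1]]=1;m&=k.astype(bool)
    print(n,[(c,s) for c,s in blobs(m)])
s=monitor.read_state();print(s["position"].round(1),s["ee_rot"].round(4),s["joints"].round(2))
E
python3 red.py
```

```text
side [(array([257.4, 201.6]), array([239, 196,  37,  12, 350], dtype=int32))]
top [(array([247.4, 198.8]), array([245, 192,   5,  15,  62], dtype=int32))]
[454.5  -6.6 166.1] [-2.020e-02  9.998e-01 -1.000e-04 -0.000e+00] [ 0.34  0.16 -0.49  0.   -0.92 -1.88]
```

Request:
send_rows(series=[[[0, 0, 40], [0, 0, 0], 50], [[0, 0, 40], [0, 0, 0], 50], [[0, 0, 22], [0, 0, 0], 50], [[0, 0, 10], [0, 0, 0], 50], [[0, 0, 0], [0, 0, 0], 50], [[0, 0, 0], [0, 0, 0], 8], [[0, 0, 0], [0, 0, 0], 8], [[0, 0, 0], [0, 0, 0], 8]])

```text
clock: 27.1
position: [455.2, -6.2, 55.6]
ee_rot: [-0.02, 1.0, 0.0, 0.002]
contact_force: [-0.4, -0.2, 2.7]
gripper_width: 15.0
grasp_force: 59.6
```

Request:
send_rows(series=[[[0, 0, 0], [0, 0, 0], 8], [[0, 0, 0], [0, 0, 0], 8], [[0, 0, 0], [0, 0, 0], 8]])

```text
clock: 27.4
position: [455.2, -6.2, 55.6]
ee_rot: [-0.02, 1.0, 0.0, 0.001]
contact_force: [-1.0, 0.3, 6.0]
gripper_width: 14.9
grasp_force: 60.4
```

```bash
python3 - <<'E'
from h import *
T=np.load("T0.npy");g=cv2.cvtColor(T,cv2.COLOR_RGB2GRAY)
for v in(183,190,197,204,211): print(v,dict(zip(range(122,168),g[v-1:v+2,122:168].mean(0).round().astype(int))) if v==183 else g[v-1:v+2,122:168].mean(0).round().astype(int).tolist())
print("cols");
for u in(133,140,150): print(u,g[138:152,u-1:u+2].mean(1).round().astype(int).tolist(),g[205:225,u-1:u+2].mean(1).round().astype(int).tolist())
E
```

```text
183 {122: np.int64(123), 123: np.int64(124), 124: np.int64(124), 125: np.int64(124), 126: np.int64(120), 127: np.int64(104), 128: np.int64(64), 129: np.int64(38), 130: np.int64(37), 131: np.int64(37), 132: np.int64(39), 133: np.int64(61), 134: np.int64(98), 135: np.int64(111), 136: np.int64(110), 137: np.int64(111), 138: np.int64(111), 139: np.int64(111), 140: np.int64(112), 141: np.int64(112), 142: np.int64(113), 143: np.int64(112), 144: np.int64(113), 145: np.int64(113), 146: np.int64(113), 147: np.int64(114), 148: np.int64(114), 149: np.int64(113), 150: np.int64(112), 151: np.int64(114), 152: np.int64(115), 153: np.int64(114), 154: np.int64(115), 155: np.int64(114), 156: np.int64(115), 157: np.int64(115), 158: np.int64(94), 159: np.int64(56), 160: np.int64(37), 161: np.int64(37), 162: np.int64(46), 163: np.int64(106), 164: np.int64(123), 165: np.int64(122), 166: np.int64(121), 167: np.int64(121)}
190 [124, 125, 125, 123, 114, 73, 37, 37, 35, 38, 54, 97, 110, 110, 110, 111, 112, 112, 112, 111, 112, 112, 113, 113, 112, 113, 113, 113, 114, 112, 112, 113, 114, 115, 114, 109, 70, 38, 3
[... 497 characters left out ...]
108, 67, 38, 37, 37, 37, 84, 106, 110, 109, 110, 110, 110, 110, 111, 110, 112, 111, 112, 112, 112, 112, 112, 112, 113, 113, 112, 113, 114, 114, 114, 113, 76, 38, 37, 37, 66, 114, 127, 127, 128, 127, 126, 126]
cols
133 [126, 125, 121, 104, 70, 46, 44, 43, 41, 40, 40, 40, 37, 37] [110, 109, 110, 110, 109, 109, 109, 110, 110, 109, 99, 63, 59, 83, 82, 97, 127, 128, 127, 127]
140 [125, 124, 124, 112, 82, 41, 40, 41, 52, 63, 63, 80, 111, 110] [111, 111, 111, 111, 110, 110, 112, 111, 111, 111, 108, 83, 55, 79, 81, 98, 128, 127, 127, 128]
150 [124, 124, 124, 121, 100, 53, 40, 40, 47, 61, 64, 80, 112, 111] [113, 113, 114, 113, 112, 113, 113, 113, 113, 114, 114, 101, 59, 67, 82, 82, 99, 128, 127, 128]
```

```bash
python3 - <<'E'
from h import *
T=np.load("T0.npy");g=cv2.cvtColor(T,cv2.COLOR_RGB2GRAY).astype(float)
A=[];B=[]
for v in range(180,213):
    r=g[v]; 
    c0=int(round(133.4-(v-183)*.107)); 
    i=next(i for i in range(c0-4,c0+6) if r[i]<=74<r[i+1]); u=i+(74-r[i])/(r[i+1]-r[i]);A.append(plane("top",u,v,4)[:2])
    c0=int(round(162.5-(v-183)*.107))
    i=next(i for i in range(c0-4,c0+6) if r[i]<=80<r[i+1]); u=i+(80-r[i])/(r[i+1]-r[i]);B.append(plane("top",u,v,0)[:2])
for P in(A,B):
    P=np.array(P);k=np.polyfit(P[:,0],P[:,1],1);print("y at 390,500,620",np.polyval(k,[390,500,620]).round(1),"deg",np.degrees(np.arctan(k[0])).round(2))
# far: floor meets far wall ~row; near outer base/inner
for u in(140,145,150):
    c=g[138:152,u];i=next(i for i in range(6,13) if c[i]<=90<c[i+1] );v=138+i+(90-c[i])/(c[i+1]-c[i]);
    d=g[205:225,u];j=next(j for j in range(8,18) if d[j]<=112<d[j+1]);w=205+j+(112-d[j])/(d[j+1]-d[j])
    e=next(j for j in range(5,15) if d[j]>=90>d[j+1]);
    print("far floor",plane("top",u,v,4).round(1),"near base/table",plane("top",u,w,0).round(1),"near rim inner z50",plane("top",u,205+e+.5,50).round(1))
E
```

```text
y at 390,500,620 [379.6 372.4 364.7] deg -3.71
y at 390,500,620 [281.2 275.8 269.8] deg -2.83
far floor [613.4 354.8   4. ] near base/table [374.  345.5   0. ] near rim inner z50 [385.2 330.5  50. ]
far floor [613.4 337.9   4. ] near base/table [370.6 328.9   0. ] near rim inner z50 [382.  314.7  50. ]
far floor [613.4 321.1   4. ] near base/table [370.7 312.6   0. ] near rim inner z50 [382.  298.9  50. ]
```

```bash
python3 - <<'E'
from plan import *
plan([((455,-6,196),None,8),((432,329,190),down(-2.9),8)],step=40,tstep=.14)
E
```

```text
[[[-0.0, 0.0, -35.0], [0.0, 0.0, 0.0], 8], [[-0.0, 0.0, -35.0], [0.0, 0.0, 0.0], 8], [[-0.0, 0.0, -35.0], [0.0, 0.0, 0.0], 8], [[-0.0, 0.0, -35.0], [0.0, 0.0, 0.0], 8], [[0.0, 15.0, 0.0], [-0.0, 0.0, -0.139], 8], [[-1.0, 16.0, 1.0], [-0.0, 0.0, -0.138], 8], [[-4.0, 14.0, -0.0], [-0.001, 0.0, -0.139], 8], [[-6.0, 14.0, 0.0], [0.0, 0.0, -0.139], 8]]
[[[-8.0, 14.0, 0.0], [-0.0, 0.0, -0.138], 8], [[-9.0, 12.0, 1.0], [-0.0, 0.0, -0.139], 8], [[-11.0, 10.0, -0.0], [-0.001, 0.0, -0.139], 8], [[-12.0, 9.0, 0.0], [0.0, 0.0, -0.138], 8], [[-14.0, 7.0, 0.0], [-0.0, 0.0, -0.139], 8], [[-14.0, 6.0, 1.0], [-0.0, 0.0, -0.139], 8], [[-15.0, 3.0, 0.0], [-0.001, 0.0, -0.138], 8], [[-15.0, 1.0, 0.0], [0.0, 0.001, -0.139], 8]]
[[[-16.0, -1.0, 1.0], [0.0, -0.0, -0.139], 8], [[-15.0, -3.0, -0.0], [-0.0, -0.0, -0.138], 8], [[-14.0, -5.0, 0.0], [-0.0, -0.0, -0.139], 8], [[-13.0, -7.0, 0.0], [-0.0, -0.0, -0.139], 8], [[-13.0, -9.0, 1.0], [-0.001, -0.0, -0.138], 8], [[-11.0, -11.0, -0.0], [0.0, -0.0, -0.139], 8], [[-9.0, -12.0, 0.0], [0.0, -0.0, -0.139], 8], [[-8.0, -13.0, 0.0], [-0.0, -0.0, -0.138], 8]]
[[[-6.0, -14.0, 1.0], [-0.0, -0.0, -0.139], 8], [[-4.0, -15.0, -0.0], [-0.001, -0.0, -0.139], 8]]
```

Request:
send_rows(series=[[[0, 0, -20], [0, 0, 0], 8], [[0, 0, -40], [0, 0, 0], 8], [[0, 0, -40], [0, 0, 0], 8], [[0, 0, -40], [0, 0, 0], 8], [[0, 15, 0], [0, 0, -0.139], 8], [[-1, 16, 1], [0, 0, -0.138], 8], [[-4, 14, 0], [0, 0, -0.139], 8], [[-6, 14, 0], [0, 0, -0.139], 8]])

```text
clock: 28.2
position: [449.1, 54.5, 192.7]
ee_rot: [-0.295, 0.955, 0.0, -0.001]
contact_force: [0.3, -0.4, -2.9]
gripper_width: 15.0
grasp_force: 59.1
```

Request:
send_rows(series=[[[-8, 14, 0], [0, 0, -0.138], 8], [[-9, 12, 1], [0, 0, -0.139], 8], [[-11, 10, 0], [0, 0, -0.139], 8], [[-12, 9, 0], [0, 0, -0.138], 8], [[-14, 7, 0], [0, 0, -0.139], 8], [[-14, 6, 1], [0, 0, -0.139], 8], [[-15, 3, 0], [0, 0, -0.138], 8], [[-15, 1, 0], [0, 0, -0.139], 8]])

```text
clock: 29.0
position: [440.6, 176.2, 190.5]
ee_rot: [0.754, -0.657, -0.001, 0.001]
contact_force: [-0.0, 0.0, -2.6]
gripper_width: 15.2
grasp_force: 59.1
```

Request:
send_rows(series=[[[-16, -1, 1], [0, 0, -0.139], 8], [[-15, -3, 0], [0, 0, -0.138], 8], [[-14, -5, 0], [0, 0, -0.139], 8], [[-13, -7, 0], [0, 0, -0.139], 8], [[-13, -9, 1], [0, 0, -0.138], 8], [[-11, -11, 0], [0, 0, -0.139], 8], [[-9, -12, 0], [0, 0, -0.139], 8], [[-8, -13, 0], [0, 0, -0.138], 8]])

```text
clock: 29.8
position: [432.9, 298.4, 188.4]
ee_rot: [0.987, -0.161, -0.001, 0.001]
contact_force: [0.1, 0.2, -2.4]
gripper_width: 15.2
grasp_force: 59.1
```

Request:
send_rows(series=[[[-6, -14, 1], [0, 0, -0.139], 8], [[-4, -15, 0], [0, 0, -0.139], 8], [[0, 0, 0], [0, 0, 0], 8], [[0, 0, 0], [0, 0, 0], 8], [[0, 0, 0], [0, 0, 0], 8]])

```text
clock: 30.3
position: [431.1, 328.2, 187.9]
ee_rot: [1.0, -0.026, -0.001, 0.0]
contact_force: [0.5, 0.2, -2.1]
gripper_width: 15.0
grasp_force: 59.1
```

```bash
python3 - <<'E'
from h import *
S=get_image("side");T=get_image("top");s=monitor.read_state();print(s["joints"].round(3),s["position"].round(1),s["ee_rot"].round(4))
np.save("T1.npy",T);np.save("S1.npy",S)
b=crop(S,140,310,190,375,3);a=crop(T,110,230,130,225,3);cv=np.zeros((560,780,3),np.uint8);cv[:b.shape[0],:b.shape[1]]=b;a=a[:, :265];cv[:a.shape[0],515:515+a.shape[1]]=a
cv2.imwrite("pics/a3.png",cv)
E
```

```text
[ 0.95   0.281 -0.26  -0.    -1.03   0.569] [431.4 328.3 188.2] [ 9.997e-01 -2.620e-02 -2.000e-04  2.000e-04]
```

View pics/a3.png

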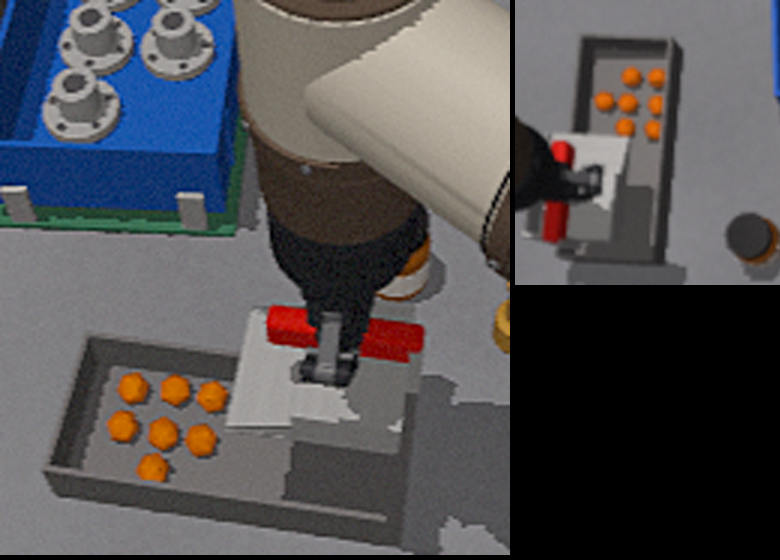

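The scoop hangs over the bin with its mouth towards the chips. Its lip corners are at about (228,425) and (252,310) in the side crop, and the jar is clear of it.

```bash
python3 - <<'E'
from h import *
s=lambda x,y:(140+x/3-.33,190+y/3-.33); t=lambda x,y:(110+(x-515)/3-.33,130+y/3-.33)
for z in(136,):
  print(plane("side",*s(228,427),z).round(1),plane("side",*s(250,312),z).round(1)); print("top",plane("top",*t(629,139),z).round(1),plane("top",*t(552,135),z).round(1))
print(tri(t(552,135),s(228,427)))
E
```

```text
[500.4 362.6 136. ] [498.2 285.3 136. ]
top [493.4 286.  136. ] [497.7 362.3 136. ]
(array([499.17688946, 362.51457762, 135.25711073]), np.float64(2.5493830763894185))
```

Request:
send_rows(series=[[[0, -1, 40], [0, 0, 0], 8], [[0, 0, 40], [0, 0, 0], 8], [[0, 0, 30], [0, 0, 0], 8], [[0, 0, 10], [0, 0, 0], 8], [[0, 0, 0], [0, 0, 0], 8], [[0, 0, 4], [0, 0, 0], 8], [[0, 0, 0], [0, 0, 0], 8]])

```text
clock: 31.1
position: [439.5, 330.7, 71.7]
ee_rot: [1.0, -0.023, 0.007, -0.002]
contact_force: [14.8, -13.4, 22.7]
gripper_width: 14.6
grasp_force: 71.7
```

Request:
send_rows(series=[[[0, 0, 4], [0, 0, 0], 8], [[0, 0, 0], [0, 0, 0], 8], [[0, 0, 0], [0, 0, 0], 8]])

```text
clock: 31.4
position: [441.1, 331.3, 69.1]
ee_rot: [1.0, -0.023, 0.009, -0.003]
contact_force: [18.8, -14.1, 27.0]
gripper_width: 15.1
grasp_force: 74.2
```

Request:
send_rows(series=[[[0, 0, 3], [0, 0, 0], 8], [[0, 0, 0], [0, 0, 0], 8], [[0, 0, 0], [0, 0, 0], 8]])

```text
clock: 31.7
position: [441.7, 331.3, 68.1]
ee_rot: [1.0, -0.023, 0.009, -0.003]
contact_force: [17.8, -17.9, 37.5]
gripper_width: 15.2
grasp_force: 76.4
```

Request:
send_rows(series=[[[0, 0, -11], [0, 0, 0], 8], [[0, 0, -30], [0, 0, 0], 8], [[0, 0, -20], [0, 0, 0], 8], [[0, 0, 0], [0, 0, 0], 8], [[0, 0, 0], [0, 0, 0], 8]])

```text
clock: 32.2
position: [431.4, 329.6, 118.1]
ee_rot: [1.0, -0.026, -0.0, -0.0]
contact_force: [-0.4, -0.1, -3.2]
gripper_width: 15.0
grasp_force: 68.5
```

```bash
python3 - <<'E'
from h import *
S=get_image("side");T=get_image("top");s=monitor.read_state();print(s["position"].round(1),s["ee_rot"].round(4))
np.save("T2.npy",T);np.save("S2.npy",S)
b=crop(S,140,310,260,380,4)[:, :];a=crop(T,115,170,130,225,6);print(a.shape,b.shape)
cv=np.zeros((600,800,3),np.uint8);b=cv2.resize(b,(460,325));cv[:325,:460]=b;cv[:570,465:795]=a
cv2.imwrite("pics/a4.png",cv)
E
```

```text
[430.8 329.1 116.8] [ 0.9997 -0.0257 -0.001   0.0011]
(570, 330, 3) (480, 680, 3)
```

View pics/a4.png

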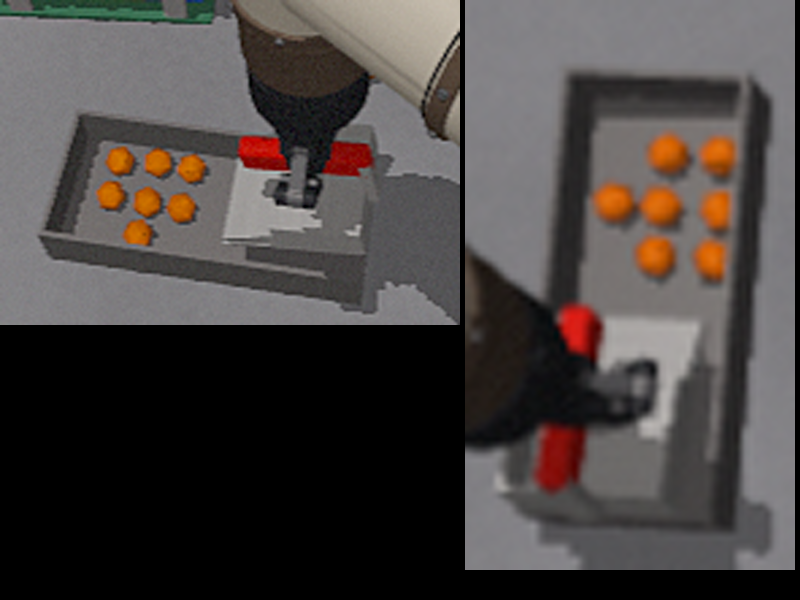

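The scoop is half inside the bin. Its lip edge runs from (595,318) to (703,322) in the top crop, and its left back corner at (497,485) lies over the bin's rim.

```bash
python3 - <<'E'
from h import *
t=lambda x,y:(115+(x-465)/6-.4,130+y/6-.4); s=lambda x,y:(140+x/2.706-.4,260+y/2.706-.4)
z=65
print("lip top",plane("top",*t(595,318),z+2).round(1),plane("top",*t(703,322),z+2).round(1),"side",plane("side",*s(222,242),z+2).round(1))
print("tri lip+y",tri(t(590,318),s(222,242)))
print("back +y top corner z=101",plane("top",*t(497,487),z+36).round(1))
print("handle ends z=145",plane("top",*t(580,308),z+80).round(1),plane("top",*t(548,490),z+80).round(1))
print("bin rim: far +y",plane("top",*t(568,72),50).round(1),"far -y",plane("top",*t(745,76),50).round(1), "near base -y",plane("top",*t(730,528),0).round(1),"near rim +y?",plane("top",*t(500,487),50).round(1))
b=s
print("bin side rim: far-y",plane("side",*b(80,113),50).round(1),"far+y",plane("side",*b(42,236),50).round(1),"near+y base",plane("side",*b(362,304),0).round(1),"near-y rim",plane("side",*b(374,126),50).round(1))
E
```

```text
lip top [487.2 341.5  67. ] [484.9 284.8  67. ] side [492.9 368.5  67. ]
tri lip+y (array([495.85163685, 356.13208716,  30.42814226]), np.float64(2.841409261792271))
back +y top corner z=101 [394.4 375.7 101. ]
handle ends z=145 [476.9 323.5 145. ] [387.7 334.8 145. ]
bin rim: far +y [626.  367.9  50. ] far -y [623.3 271.9  50. ] near base -y [383.3 284.3   0. ] near rim +y? [400.4 393.   50. ]
bin side rim: far-y [623.6 271.8  50. ] far+y [628.8 370.7  50. ] near+y base [388.2 381.6   0. ] near-y rim [388.2 260.9  50. ]
```

```bash
python3 - <<'E'
from h import *
t=lambda x,y:(115+(x-465)/6-.4,130+y/6-.4); s=lambda x,y:(140+x/2.706-.4,260+y/2.706-.4)
print("lip -y",tri(t(703,322),s(239,167)))
T=np.load("T2.npy");S=np.load("S2.npy")
for n,I,bx in(("side",S,(215,300,290,335)),("top",T,(115,150,175,218))):
    H=cv2.cvtColor(I,cv2.COLOR_RGB2HSV).astype(int);m=((H[...,0]<4)|(H[...,0]>175))&(H[...,1]>150)&(H[...,2]>60)
    k=np.zeros_like(m);k[bx[2]:bx[3],bx[0]:bx[1]]=1;print(n,blobs(m&k.astype(bool)))
for n in("top","side"):
    print(n,"handle expected ends (front,rear) at centre z=67",proj(n,(446.8+32,328.3-1.6,132)).round(1),proj(n,(446.8-61,328.3+3,132)).round(1),"lip-y",proj(n,(446.8+54-2,328.3-2.7-41,67)).round(1),"lip+y",proj(n,(446.8+54+2,328.3-2.7+41,67)).round(1))
print(t(703,322),s(239,167),s(222,242))
E
```

```text
lip -y (array([492.59483667, 295.47474085,  28.4891341 ]), np.float64(0.47809488684375395))
side [(array([236.4, 316.2]), array([228, 310,  19,  13, 187], dtype=int32)), (array([268.2, 318.2]), array([259, 312,  19,  13, 169], dtype=int32))]
top [(array([133.7, 184.5]), array([130, 181,   8,   9,  49], dtype=int32)), (array([130.3, 205.7]), array([127, 201,   8,  11,  69], dtype=int32))]
top handle expected ends (front,rear) at centre z=67 [134.2 181.2] [131.1 212.4] lip-y [154.5 178.9] lip+y [128.5 177.8]
side handle expected ends (front,rear) at centre z=67 [230.  315.4] [278.7 322.1] lip-y [224.8 308.6] lip+y [216.8 347.6]
(154.26666666666665, 183.26666666666665) (227.9222468588322, 321.3147080561715) (221.639911308204, 349.0308943089431)
```

Request:
send_rows(series=[[[0, 0, -20], [0, 0, 0], 8], [[7, 0, 0], [0, 0.08, 0], 8], [[7, 0, 0], [0, 0.08, 0], 8], [[0, 0, 0], [0, 0, 0], 8], [[0, 0, 0], [0, 0, 0], 8]])

```text
clock: 32.8
position: [444.7, 328.8, 137.7]
ee_rot: [0.997, -0.025, 0.078, 0.003]
contact_force: [-0.0, -0.0, -2.8]
gripper_width: 15.1
grasp_force: 68.3
```

```bash
cat > pitch.py <<'E'
from h import *
from scipy.spatial.transform import Rotation as R
# fit scoop pitch in grip from red handle mask extents against projected bar corners
def masks():
    out={}
    for n in("top","side"):
        I=get_image(n);H=cv2.cvtColor(I,cv2.COLOR_RGB2HSV).astype(int);out[n]=((H[...,0]<4)|(H[...,0]>175))&(H[...,1]>150)&(H[...,2]>60),I
    return out
def ends(m,bx):
    k=np.zeros_like(m);k[bx[2]:bx[3],bx[0]:bx[1]]=1;ys,xs=np.nonzero(m&k.astype(bool))
    P=np.c_[xs,ys].astype(float);vx,vy,x0,y0=cv2.fitLine(P.astype(np.float32),cv2.DIST_L2,0,.01,.01).ravel()
    t=(P-[x0,y0])@[vx,vy];return [(x0+vx*q,y0+vy*q) for q in(t.min(),t.max())]
E
python3 - <<'E'
from pitch import *
M=masks();s=monitor.read_state();p=s["position"];r=R.from_quat(s["ee_rot"]);print(p.round(1),s["ee_rot"].round(3))
G=p+r.apply([0,0,-17])
def bx(n):
    u,v=proj(n,G);w=(45,30) if n=="side" else (25,35);return [int(u-w[0]),int(u+w[0]),int(v-w[1]),int(v+w[1])]
for n in M: 
    print(n,np.round(ends(M[n][0],bx(n)),1))
    for a in(-.15,-.1,-.05,0,.05): # residual pitch, + = lip up; bar end centres
        q=R.from_euler("zy",[-.05,-a]);c=[proj(n,G+q.apply([e,0,0])) for e in(16+32,16-61)];print(a,np.round(c,1).tolist())
np.save("T3.npy",M["top"][1]);np.save("S3.npy",M["side"][1])
E
```

```text
[445.8 329.7 138.5] [ 0.997 -0.026  0.079  0.002]
top [[128.4 207.2]
 [131.3 175.9]]
-0.15 [[132.3, 176.1], [127.6, 206.8]]
-0.1 [[132.0, 175.9], [127.8, 207.0]]
-0.05 [[131.8, 175.6], [128.1, 207.1]]
0 [[131.5, 175.5], [128.3, 207.2]]
0.05 [[131.2, 175.3], [128.6, 207.3]]
side [[221.8 308.7]
 [271.  315.8]]
-0.15 [[223.3, 311.6], [272.3, 315.2]]
-0.1 [[223.1, 311.1], [272.4, 315.7]]
-0.05 [[222.9, 310.5], [272.5, 316.2]]
0 [[222.8, 309.9], [272.5, 316.8]]
0.05 [[222.8, 309.4], [272.4, 317.3]]
```

Request:
send_rows(series=[[[-5, 0, 30], [0, 0, 0], 8], [[-5, 0, 30], [0, 0, 0], 8], [[-2, 0, 10], [0, 0, 0], 8], [[0, 0, 0], [0, 0, 0], 8], [[0, 0, 0], [0, 0, 0], 8]])

```text
clock: 33.4
position: [445.8, 330.3, 68.8]
ee_rot: [0.996, -0.025, 0.08, 0.001]
contact_force: [0.6, 1.1, -3.3]
gripper_width: 15.1
grasp_force: 68.2
```

Request:
send_rows(series=[[[-1, 0, 6], [0, 0, 0], 8], [[0, 0, 0], [0, 0, 0], 8], [[0, 0, 0], [0, 0, 0], 8]])

```text
clock: 33.7
position: [445.0, 329.6, 62.3]
ee_rot: [0.996, -0.025, 0.08, 0.002]
contact_force: [0.2, 1.1, -2.7]
gripper_width: 14.9
grasp_force: 68.4
```

Inside the bin with no contact. I'll lower it to the floor.

Request:
send_rows(series=[[[0, 0, 3], [0, 0, 0], 8], [[0, 0, 0], [0, 0, 0], 8], [[0, 0, 0], [0, 0, 0], 8]])

```text
clock: 34.0
position: [445.4, 329.3, 58.8]
ee_rot: [0.996, -0.025, 0.08, 0.002]
contact_force: [0.4, -0.5, -2.7]
gripper_width: 14.7
grasp_force: 68.4
```

Request:
send_rows(series=[[[0, 0, 2], [0, 0, 0], 8], [[0, 0, 0], [0, 0, 0], 8], [[0, 0, 0], [0, 0, 0], 8]])

```text
clock: 34.3
position: [445.6, 329.3, 56.7]
ee_rot: [0.996, -0.025, 0.08, 0.002]
contact_force: [0.2, -0.7, -2.1]
gripper_width: 14.9
grasp_force: 68.4
```

Request:
send_rows(series=[[[0, 0, 1], [0, 0, 0], 8], [[0, 0, 0], [0, 0, 0], 8], [[0, 0, 0], [0, 0, 0], 8]])

```text
clock: 34.6
position: [445.8, 329.3, 55.8]
ee_rot: [0.996, -0.025, 0.08, 0.002]
contact_force: [0.5, -0.7, -3.5]
gripper_width: 15.0
grasp_force: 68.4
```

Request:
send_rows(series=[[[0, 0, 2], [0, 0, 0], 8], [[0, 0, 0], [0, 0, 0], 8], [[0, 0, 0], [0, 0, 0], 8]])

```text
clock: 34.9
position: [446.1, 329.2, 53.8]
ee_rot: [0.996, -0.025, 0.08, 0.002]
contact_force: [0.2, -0.1, -2.3]
gripper_width: 15.0
grasp_force: 68.4
```

Request:
send_rows(series=[[[0, 0, 2], [0, 0, 0], 8], [[0, 0, 0], [0, 0, 0], 8], [[0, 0, 0], [0, 0, 0], 8]])

```text
clock: 35.2
position: [446.7, 329.6, 52.3]
ee_rot: [0.996, -0.025, 0.08, 0.002]
contact_force: [-0.5, 0.0, 0.4]
gripper_width: 15.1
grasp_force: 68.8
```

Request:
send_rows(series=[[[10, 0, 1.6], [0, 0, 0], 8], [[10, 0, 1.6], [0, 0, 0], 8], [[10, 0, 1.6], [0, 0, 0], 8], [[10, 0, 1.6], [0, 0, 0], 8], [[0, 0, 0], [0, 0, 0], 8]])

```text
clock: 35.7
position: [488.9, 327.7, 52.2]
ee_rot: [0.996, -0.026, 0.081, 0.001]
contact_force: [1.8, 1.1, 0.2]
gripper_width: 15.4
grasp_force: 68.9
```

Request:
send_rows(series=[[[10, 0, 1.6], [0, 0, 0], 8], [[10, 0, 1.6], [0, 0, 0], 8], [[10, 0, 1.6], [0, 0, 0], 8], [[0, 0, 0], [0, 0, 0], 8]])

```text
clock: 36.1
position: [518.4, 325.8, 52.2]
ee_rot: [0.996, -0.026, 0.08, 0.002]
contact_force: [2.4, -1.6, 0.5]
gripper_width: 15.4
grasp_force: 68.8
```

Request:
send_rows(series=[[[8, 0, 1.3], [0, 0, 0], 8], [[8, 0, 1.3], [0, 0, 0], 8], [[6, 0, 1], [0, 0, 0], 8], [[0, 0, 0], [0, 0, 0], 8]])

```text
clock: 36.5
position: [539.5, 324.4, 52.2]
ee_rot: [0.996, -0.025, 0.08, 0.002]
contact_force: [-1.7, -0.2, 4.1]
gripper_width: 15.2
grasp_force: 69.3
```

Request:
send_rows(series=[[[6, 0, 1], [0, 0, 0], 8], [[3, 0, 0.5], [0, 0, 0], 8], [[0, 0, 0], [0, 0, 0], 8], [[0, 0, 0], [0, 0, 0], 8]])

```text
clock: 36.9
position: [547.9, 323.9, 52.3]
ee_rot: [0.996, -0.025, 0.08, 0.002]
contact_force: [-5.4, -0.2, 4.8]
gripper_width: 14.8
grasp_force: 69.7
```

```bash
python3 - <<'E'
from h import *
S=get_image("side");T=get_image("top")
b=crop(S,145,275,290,375,4);a=crop(T,115,170,130,200,4);cv=np.zeros((340,750,3),np.uint8);cv[:b.shape[0],:b.shape[1]]=b;cv[:a.shape[0],525:525+a.shape[1]]=a
cv2.imwrite("pics/a5.png",cv)
E
```

```text
(no output)
```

View pics/a5.png

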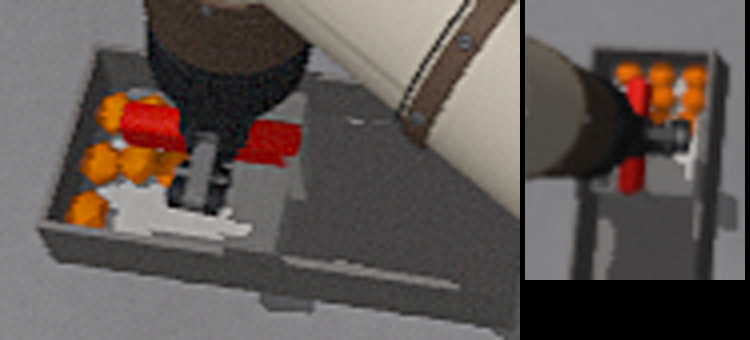

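The chips are gathered on the scoop's front end against the far wall: three at the wall (110,110), (98,160), (85,210) in the side crop, the rest behind them under the handle. A bit more push, then tilt back.

Request:
send_rows(series=[[[4, 0, 0.6], [0, 0, 0], 8], [[3, 0, 0.5], [0, 0, 0], 8], [[0, 0, 0], [0, 0, 0], 8], [[0, 0, 0], [0, 0, 0], 8]])

```text
clock: 37.4
position: [554.7, 323.5, 52.3]
ee_rot: [0.997, -0.025, 0.079, 0.002]
contact_force: [-5.0, -0.1, 6.0]
gripper_width: 14.9
grasp_force: 69.9
```

Request:
send_rows(series=[[[2, 0, 0.3], [0, 0, 0], 8], [[-2, 0, -6], [0, 0.06, 0], 8], [[-2, 0, -6], [0, 0.06, 0], 8], [[-1, 0, -6], [0, 0.06, 0], 8], [[-1, 0, -6], [0, 0.06, 0], 8], [[-1, 0, -6], [0, 0.06, 0], 8], [[0, 0, -6], [0, 0.06, 0], 8], [[0, 0, 0], [0, 0, 0], 8]])

```text
clock: 38.2
position: [547.8, 320.6, 78.8]
ee_rot: [0.974, -0.024, 0.226, 0.011]
contact_force: [-15.1, 0.7, 3.0]
gripper_width: 15.2
grasp_force: 70.1
```

Request:
send_rows(series=[[[5, 0, -10], [0, 0, 0], 8], [[9, 0, -18], [0, 0, 0], 8], [[9, 0, -18], [0, 0, 0], 8], [[9, 0, -18], [0, 0, 0], 8], [[9, 0, -18], [0, 0, 0], 8], [[0, 0, 0], [0, 0, 0], 8], [[0, 0, 0], [0, 0, 0], 8]])

```text
clock: 38.9
position: [551.4, 321.9, 172.6]
ee_rot: [0.973, -0.027, 0.228, 0.011]
contact_force: [-0.3, -0.6, -4.0]
gripper_width: 15.2
grasp_force: 68.2
```

```bash
python3 - <<'E'
from h import *
S=get_image("side");T=get_image("top");s=monitor.read_state();print(s["joints"].round(2),s["position"],s["ee_rot"].round(3))
b=crop(S,130,290,230,375,3);a=crop(T,100,180,110,220,3);cv=np.zeros((435,740,3),np.uint8);cv[:b.shape[0],:b.shape[1]]=b;cv[:a.shape[0],490:490+a.shape[1]]=a
cv2.imwrite("pics/a6.png",cv)
E
```

```text
[ 0.88  0.31 -0.59  0.8  -0.53 -0.03] [551.31945916 320.93589961 171.66282223] [ 0.973 -0.027  0.228  0.012]
```

View pics/a6.png

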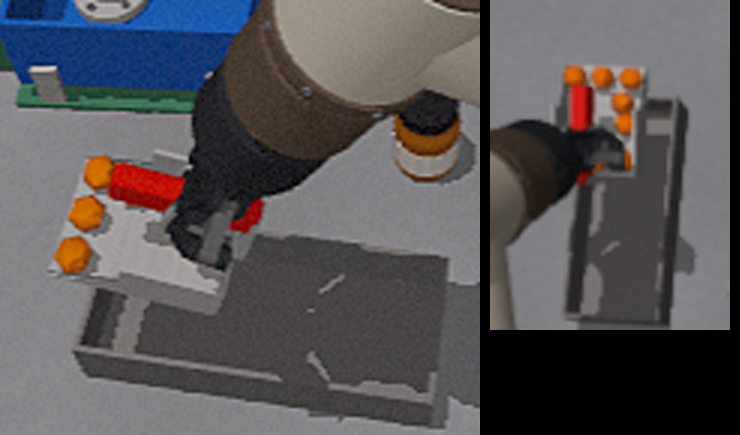

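The bin is empty: the scoop carries three chips along its lip (575,75), (602,76), (630,77) in the top crop, with more behind and under the gripper. Next I'll turn the mouth towards -y and go over the tote.

```bash
cat >> plan.py <<'E'
def rot(yaw,p): return down(yaw)*R.from_euler("y",p)
def tcp(G,r): return np.array(G,float)+r.apply([0,0,17])
E
python3 - <<'E'
from plan import *
a=rot(-3,.46);m=rot(-90,.46);b=rot(-90,.5)
plan([((553,315,215),None,8),((590,255,235),m,8),(tcp((606,85,220),b),b,8)],step=25,tstep=.1)
E
```

```text
[[[11.0, 3.0, -19.0], [0.0, 0.0, 0.0], 8], [[10.0, 3.0, -19.0], [0.0, 0.0, 0.0], 8], [[3.0, 4.0, 0.0], [-0.041, -0.001, 0.085], 8], [[3.0, 3.0, 0.0], [-0.042, 0.0, 0.085], 8], [[3.0, 3.0, 1.0], [-0.041, -0.001, 0.085], 8], [[4.0, 3.0, -0.0], [-0.042, 0.0, 0.085], 8], [[4.0, 2.0, 1.0], [-0.041, -0.001, 0.085], 8], [[4.0, 3.0, 0.0], [-0.042, 0.0, 0.085], 8]]
[[[4.0, 1.0, 1.0], [-0.041, -0.001, 0.085], 8], [[4.0, 2.0, 1.0], [-0.042, -0.0, 0.085], 8], [[5.0, 0.0, 0.0], [-0.041, -0.001, 0.085], 8], [[4.0, 1.0, 1.0], [-0.042, -0.0, 0.085], 8], [[5.0, 0.0, 1.0], [-0.041, -0.001, 0.085], 8], [[4.0, -0.0, 1.0], [-0.042, -0.0, 0.085], 8], [[5.0, -1.0, 1.0], [-0.041, -0.001, 0.085], 8], [[4.0, -1.0, 1.0], [-0.042, -0.0, 0.085], 8]]
[[[4.0, -2.0, 0.0], [-0.041, -0.001, 0.085], 8], [[4.0, -2.0, 1.0], [-0.042, -0.0, 0.085], 8], [[18.0, -2.0, 13.0], [0.0, 0.005, -0.0], 8], [[19.0, -2.0, 14.0], [0.0, 0.005, -0.0], 8], [[18.0, -2.0, 13.0], [0.0, 0.005, -0.0], 8], [[18.0, -2.0, 14.0], [0.0, 0.005, -0.0], 8], [[18.0, -2.0, 13.0], [0.0, 0.005, -0.0], 8], [[18.0, -2.0, 14.0], [0.0, 0.005, -0.0], 8]]
[[[18.0, -2.0, 14.0], [0.0, 0.005, -0.0], 8], [[18.0, -2.0, 13.0], [0.0, 0.005, -0.0], 8]]
```

Request:
send_rows(series=[[[5, 1, -9], [0, 0, 0], 8], [[10, 3, -18], [0, 0, 0], 8], [[6, 2, -11], [0, 0, 0], 8], [[3, 4, 0], [-0.021, 0, 0.043], 8], [[3, 3, 0], [-0.041, 0, 0.085], 8], [[3, 3, 1], [-0.041, 0, 0.085], 8], [[4, 3, 0], [-0.041, 0, 0.085], 8], [[4, 2, 1], [-0.041, 0, 0.085], 8]])

```text
clock: 39.8
position: [566.1, 297.0, 221.4]
ee_rot: [0.945, -0.234, 0.223, 0.058]
contact_force: [-0.3, 0.5, -5.0]
gripper_width: 15.3
grasp_force: 68.2
```

Request:
send_rows(series=[[[4, 3, 0], [-0.041, 0, 0.085], 8], [[4, 1, 1], [-0.041, 0, 0.085], 8], [[4, 2, 1], [-0.041, 0, 0.085], 8], [[5, 0, 0], [-0.041, 0, 0.085], 8], [[4, 1, 1], [-0.041, 0, 0.085], 8], [[5, 0, 1], [-0.041, 0, 0.085], 8], [[4, 0, 1], [-0.041, 0, 0.085], 8], [[5, -1, 1], [-0.041, 0, 0.085], 8]])

```text
clock: 40.6
position: [585.7, 267.8, 231.4]
ee_rot: [0.791, -0.567, 0.188, 0.131]
contact_force: [-0.5, 0.6, -3.1]
gripper_width: 15.2
grasp_force: 68.2
```

Request:
send_rows(series=[[[4, -1, 1], [-0.041, 0, 0.085], 8], [[4, -2, 0], [-0.041, 0, 0.085], 8], [[4, -2, 1], [-0.041, 0, 0.085], 8], [[0, 0, 0], [-0.021, 0, 0.043], 8], [[0, 0, 0], [0, 0, 0], 8]])

```text
clock: 41.1
position: [594.1, 257.7, 235.0]
ee_rot: [-0.688, 0.689, -0.165, -0.157]
contact_force: [0.2, -0.6, -4.7]
gripper_width: 15.4
grasp_force: 68.2
```

```bash
cat > chips.py <<'E'
from h import *
for n in("top","side"):
    I=get_image(n);H=cv2.cvtColor(I,cv2.COLOR_RGB2HSV).astype(int);m=(H[...,0]>5)&(H[...,0]<16)&(H[...,1]>170)&(H[...,2]>90)
    print(n,[(*c.tolist(),int(s[4])) for c,s in blobs(m,5)])
s=monitor.read_state();print(s["clock"],s["joints"].round(2),s["position"].round(1),s["ee_rot"].round(3))
E
python3 chips.py; python3 - <<'E'
from plan import *
b=rot(-90,.5);plan([(tcp((606,85,220),b),b,8)],step=25,tstep=.1)
E
```

```text
top [(174.0, 124.9, 40), (173.9, 134.5, 40), (162.3, 143.2, 69), (173.2, 144.4, 40), (147.1, 144.1, 30)]
side [(115.8, 47.0, 22), (131.1, 47.6, 19), (147.0, 48.2, 5), (237.1, 53.4, 24), (249.5, 54.3, 6), (256.1, 53.8, 11), (262.7, 53.6, 7), (141.8, 56.8, 8), (271.2, 54.4, 5), (276.2, 54.4, 5), (272.2, 57.4, 5), (179.0, 229.2, 58), (192.4, 230.7, 63), (186.9, 237.5, 15)]
41.2 [ 0.8   0.54  0.08  0.33 -1.45 -0.9 ] [593.5 257.8 235.7] [ 0.689 -0.688  0.165  0.157]
[[[19.0, -1.0, 13.0], [-0.001, 0.005, -0.0], 8], [[18.0, -2.0, 14.0], [-0.002, 0.005, -0.001], 8], [[19.0, -1.0, 14.0], [-0.001, 0.005, 0.0], 8], [[18.0, -2.0, 13.0], [-0.002, 0.005, -0.0], 8], [[18.0, -1.0, 14.0], [-0.001, 0.005, -0.001], 8], [[18.0, -2.0, 14.0], [-0.001, 0.005, 0.0], 8], [[19.0, -2.0, 14.0], [-0.002, 0.005, -0.0], 8], [[18.0, -1.0, 14.0], [-0.001, 0.005, -0.001], 8]]
```

Request:
send_rows(series=[[[10, 0, 7], [0, 0.005, 0], 8], [[18, -2, 14], [0, 0.005, 0], 8], [[19, -1, 14], [0, 0.005, 0], 8], [[18, -2, 13], [0, 0.005, 0], 8], [[18, -1, 14], [0, 0.005, 0], 8], [[18, -2, 14], [0, 0.005, 0], 8], [[19, -2, 14], [0, 0.005, 0], 8], [[18, -1, 14], [0, 0.005, 0], 8]])

```text
clock: 42.0
position: [604.7, 86.3, 208.3]
ee_rot: [0.685, -0.685, 0.179, 0.17]
contact_force: [0.1, 0.1, -4.1]
gripper_width: 15.1
grasp_force: 68.3
```

Request:
send_rows(series=[[[9, 0, 6], [0, 0, 0], 8], [[0, 0, 0], [0, 0, 0], 8], [[0, 0, 0], [0, 0, 0], 8]])

```text
clock: 42.3
position: [605.5, 77.5, 207.9]
ee_rot: [-0.685, 0.685, -0.179, -0.169]
contact_force: [0.6, 0.4, -3.0]
gripper_width: 15.1
grasp_force: 68.3
```

```bash
python3 chips.py; python3 - <<'E'
from plan import *
w=[]
for p in(.3,.1,-.1,-.3,-.5,-.7,-.9): r=rot(-90,p);w.append((tcp((606,85,212),r),r,8))
plan(w,step=25,tstep=.1)
E
```

```text
top [(238.6, 123.7, 37), (238.5, 133.1, 35), (224.5, 141.0, 62), (212.3, 142.9, 29), (238.6, 142.8, 35)]
side [(115.3, 48.0, 33), (125.0, 48.7, 21), (139.8, 52.7, 148), (117.1, 55.0, 29), (124.0, 54.2, 6), (238.3, 54.6, 64), (251.1, 55.2, 23), (261.0, 56.0, 42), (275.5, 56.0, 24), (269.6, 58.9, 7), (270.9, 275.1, 70)]
42.4 [ 0.58  0.45 -0.2   0.45 -1.23 -0.79] [605.7  78.3 207.8] [ 0.685 -0.685  0.179  0.169]
[[[-4.0, -0.0, 5.0], [-0.007, -0.099, -0.001], 8], [[-3.0, -0.0, 5.0], [-0.007, -0.099, -0.001], 8], [[-2.0, -0.0, -0.0], [-0.0, -0.1, 0.0], 8], [[-1.0, -0.0, -0.0], [-0.0, -0.1, 0.0], 8], [[-2.0, -0.0, -0.0], [-0.0, -0.1, 0.0], 8], [[-2.0, -0.0, -0.0], [-0.0, -0.1, 0.0], 8], [[-2.0, -0.0, -0.0], [0.0, -0.1, 0.0], 8], [[-1.0, -0.0, -1.0], [0.0, -0.1, 0.0], 8]]
[[[-2.0, -0.0, 0.0], [0.0, -0.1, 0.0], 8], [[-1.0, -0.0, 0.0], [0.0, -0.1, 0.0], 8], [[-2.0, -0.0, -0.0], [0.0, -0.1, 0.0], 8], [[-2.0, -0.0, 0.0], [0.0, -0.1, 0.0], 8], [[-2.0, -0.0, -0.0], [0.0, -0.1, 0.0], 8], [[-1.0, -0.0, -0.0], [0.0, -0.1, 0.0], 8]]
```

Request:
send_rows(series=[[[-4, 0, 5], [-0.007, -0.1, 0], 8], [[-3, 0, 5], [-0.007, -0.1, 0], 8], [[-2, 0, 0], [0, -0.1, 0], 8], [[-1, 0, 0], [0, -0.1, 0], 8], [[-2, 0, 0], [0, -0.1, 0], 8], [[-2, 0, 0], [0, -0.08, 0], 8], [[-2, 0, 0], [0, -0.08, 0], 8], [[-1, 0, 0], [0, -0.08, 0], 8]])

```text
clock: 43.2
position: [605.4, 90.0, 195.2]
ee_rot: [-0.702, 0.702, 0.086, 0.086]
contact_force: [0.0, -1.3, -3.7]
gripper_width: 15.1
grasp_force: 68.2
```

Request:
send_rows(series=[[[-2, 0, 0], [0, -0.08, 0], 8], [[-1, 0, 0], [0, -0.1, 0], 8], [[-2, 0, 0], [0, -0.1, 0], 8], [[-2, 0, 0], [0, -0.1, 0], 8], [[-2, 0, 0], [0, -0.1, 0], 8], [[-1, 0, 0], [0, -0.1, 0], 8], [[-1, 0, 0], [0, -0.08, 0], 8], [[0, 0, 0], [0, 0, 0], 8]])

```text
clock: 44.0
position: [605.5, 96.7, 197.7]
ee_rot: [-0.635, 0.639, 0.308, 0.307]
contact_force: [-0.4, 0.1, -3.0]
gripper_width: 14.9
grasp_force: 68.5
```

Request:
send_rows(series=[[[0, 0, 0], [0, 0, 0], 8], [[0, 0, 0], [0, 0, 0], 8], [[0, 0, 0], [0, 0, 0], 8]])

```text
clock: 44.3
position: [605.5, 99.5, 200.7]
ee_rot: [0.637, -0.637, -0.307, -0.308]
contact_force: [0.0, 0.7, -2.9]
gripper_width: 14.8
grasp_force: 68.5
```

```bash
python3 chips.py; python3 - <<'E'
from h import *
S=get_image("side");T=get_image("top")
b=crop(S,120,260,145,290,3);a=crop(T,180,290,80,185,3);cv=np.zeros((435,755,3),np.uint8);cv[:b.shape[0],:b.shape[1]]=b;cv[:a.shape[0],425:425+a.shape[1]]=a
cv2.imwrite("pics/a7.png",cv)
E
```

```text
top [(223.2, 146.6, 22), (209.7, 156.7, 18)]
side [(125.1, 48.6, 73), (114.7, 51.5, 12), (118.7, 55.3, 21), (129.2, 54.9, 9), (140.0, 56.7, 44), (231.2, 54.6, 15), (255.7, 55.7, 119), (239.2, 56.8, 5), (277.0, 54.7, 6), (204.8, 210.8, 15), (209.9, 215.6, 32), (190.5, 224.5, 10), (192.8, 230.6, 26), (271.4, 276.1, 100)]
44.4 [-0.06  0.49  0.12 -0.92 -1.38  0.34] [605.4  99.4 200.6] [-0.636  0.637  0.307  0.308]
```

View pics/a7.png

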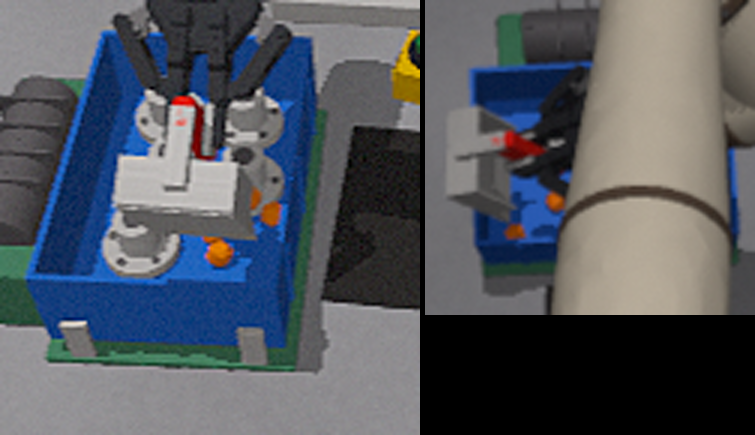

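The chips have dropped into the tote; two show at (218,252) and (270,213) in the side crop, the rest are hidden. I'll level the scoop and take it to the mat so I can count them.

```bash
python3 - <<'E'
from plan import *
b=rot(-90,-.2);c=rot(-90,.16)
plan([((600,80,235),b,8),((446,0,180),c,8)],step=40,tstep=.14)
E
```

```text
[[[-3.0, 1.0, -6.0], [-0.0, 0.117, -0.0], 8], [[-1.0, 1.0, -6.0], [-0.0, 0.117, -0.0], 8], [[-1.0, 1.0, -7.0], [-0.001, 0.117, -0.001], 8], [[-1.0, 1.0, -7.0], [0.0, 0.116, 0.0], 8], [[1.0, 0.0, -6.0], [-0.0, 0.117, -0.0], 8], [[1.0, 1.0, -7.0], [-0.0, 0.117, -0.0], 8], [[18.0, 31.0, 8.0], [-0.0, 0.072, -0.0], 8], [[17.0, 31.0, 9.0], [-0.0, 0.072, -0.0], 8]]
[[[17.0, 31.0, 10.0], [-0.0, 0.072, -0.0], 8], [[16.0, 30.0, 11.0], [-0.0, 0.072, -0.0], 8], [[14.0, 31.0, 12.0], [-0.0, 0.072, -0.0], 8]]
```

Request:
send_rows(series=[[[-3, 1, -6], [0, 0.117, 0], 8], [[-1, 1, -6], [0, 0.117, 0], 8], [[-1, 1, -7], [0, 0.117, 0], 8], [[-1, 1, -7], [0, 0.117, 0], 8], [[1, 0, -6], [0, 0.117, 0], 8], [[1, 1, -7], [0, 0.117, 0], 8], [[0, 0, 0], [0, 0, 0], 8], [[18, 31, 8], [0, 0.072, 0], 8]])

```text
clock: 45.3
position: [572.2, 64.7, 224.3]
ee_rot: [-0.705, 0.706, 0.044, 0.048]
contact_force: [-0.6, -1.1, -2.8]
gripper_width: 15.3
grasp_force: 68.3
```

Request:
send_rows(series=[[[17, 31, 9], [0, 0.072, 0], 8], [[17, 31, 10], [0, 0.072, 0], 8], [[16, 30, 11], [0, 0.072, 0], 8], [[14, 31, 12], [0, 0.072, 0], 8], [[0, 0, 0], [0, 0, 0], 8], [[0, 0, 0], [0, 0, 0], 8]])

```text
clock: 45.9
position: [445.1, 0.0, 179.7]
ee_rot: [-0.704, 0.706, -0.055, -0.057]
contact_force: [0.2, 0.6, -1.4]
gripper_width: 15.2
grasp_force: 68.3
```

```bash
python3 chips.py
```

```text
top [(262.0, 134.7, 24), (235.8, 136.0, 23), (230.1, 143.2, 23), (239.0, 150.6, 25)]
side [(121.1, 48.1, 71), (140.2, 49.2, 23), (151.0, 51.0, 45), (128.7, 55.2, 10), (141.9, 56.3, 23), (231.1, 54.4, 16), (114.2, 56.2, 6), (122.1, 56.0, 16), (133.1, 57.3, 7), (187.8, 190.1, 26), (202.8, 210.6, 36), (182.2, 215.2, 32), (209.7, 215.7, 23), (190.5, 221.9, 33), (192.5, 230.6, 25), (271.3, 275.9, 85)]
46.0 [ 0.46  0.14 -0.55  0.17 -0.96 -0.57] [447.5   0.8 180.8] [-0.703  0.706 -0.056 -0.055]
```

```bash
python3 - <<'E'
from h import *
S=get_image("side");T=get_image("top")
b=crop(S,130,300,145,280,3);a=crop(T,185,285,85,240,3);cv=np.zeros((470,815,3),np.uint8);cv[:b.shape[0],:b.shape[1]]=b;cv[:a.shape[0],512:812]=a
cv2.imwrite("pics/a8.png",cv[:,:800])
E
```

```text
(no output)
```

View pics/a8.png

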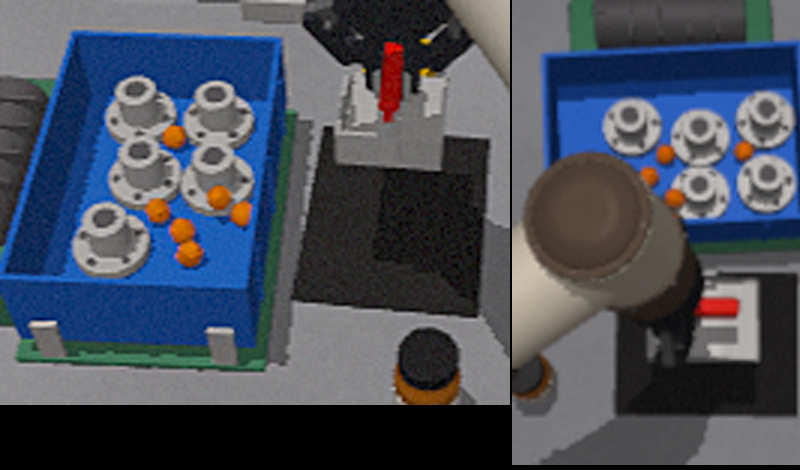

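The side crop shows six chips in the tote: (175,135), (158,210), (218,197), (242,214), (181,231), (188,254). The seventh is hidden, so I'll lay the scoop down, clear the arm and count again.

Request:
send_rows(series=[[[-6, 0, 40], [0, 0, 0], 8], [[-6, 0, 40], [0, 0, 0], 8], [[-5, 0, 30], [0, 0, 0], 8], [[-1, 0, 8], [0, 0, 0], 8], [[0, 0, 0], [0, 0, 0], 8], [[0, 0, 0], [0, 0, 0], 8]])

```text
clock: 46.7
position: [447.9, -0.1, 61.9]
ee_rot: [-0.704, 0.706, -0.057, -0.055]
contact_force: [-0.5, 0.7, -2.7]
gripper_width: 15.0
grasp_force: 68.2
```

Request:
send_rows(series=[[[-1, 0, 6], [0, 0, 0], 8], [[0, 0, 2], [0, 0, 0], 8], [[0, 0, 0], [0, 0, 0], 8], [[0, 0, 0], [0, 0, 0], 8]])

```text
clock: 47.1
position: [447.8, -0.3, 54.2]
ee_rot: [-0.704, 0.706, -0.057, -0.055]
contact_force: [0.2, 2.7, 5.9]
gripper_width: 15.3
grasp_force: 69.4
```

Request:
send_rows(series=[[[0, 0, 0], [0, 0, 0], 44], [[0, 0, 0], [0, 0, 0], 44], [[0, 0, 0], [0, 0, 0], 44], [[0, 0, -20], [0, 0, 0], 44], [[0, 0, -40], [0, 0, 0], 44], [[0, 0, -45], [0, -0.08, 0], 44], [[0, 0, -20], [0, -0.077, 0], 44], [[30, 0, 0], [0, 0, 0], 44]])

```text
clock: 47.9
position: [449.5, -11.2, 180.6]
ee_rot: [-0.707, 0.707, -0.003, 0.004]
contact_force: [0.1, -0.3, -0.6]
gripper_width: 43.7
grasp_force: 0.0
```

Request:
send_rows(series=[[[40, 0, 0], [0, 0, 0], 20], [[40, 0, 0], [0, 0, 0], 0], [[40, 0, 0], [0, 0, 0], 0], [[40, 0, 0], [0, 0, 0], 0], [[0, 0, 0], [0, 0, 0], 0], [[0, 0, 0], [0, 0, 0], 0]])

```text
clock: 48.5
position: [445.2, -173.4, 176.3]
ee_rot: [-0.705, 0.709, -0.001, -0.002]
contact_force: [0.4, 0.0, -0.0]
gripper_width: -0.2
grasp_force: 0.0
```

```bash
python3 chips.py; python3 red.py; python3 - <<'E'
from h import *
for X in((555,145,31),(549,148,110),(730,-110,31),(440,-8,84)): print(X,proj("top",X).round(1),proj("side",X).round(1))
E
```

```text
top [(261.9, 134.8, 25), (235.9, 135.9, 24), (209.8, 156.7, 19)]
side [(119.8, 50.1, 83), (145.4, 51.5, 97), (133.3, 54.5, 19), (233.7, 53.8, 21), (129.9, 56.7, 9), (187.7, 190.1, 30), (202.6, 210.5, 37), (182.1, 215.1, 34), (210.1, 212.6, 7), (209.4, 217.6, 13), (190.5, 221.8, 31), (192.5, 230.6, 26), (262.0, 268.0, 5), (263.6, 272.4, 5), (272.8, 277.1, 80)]
48.6 [-0.03  0.19 -0.43  0.   -0.96  0.02] [ 445.5 -172.1  176.6] [-0.706  0.708 -0.001 -0.001]
side [(array([260.1, 202.5]), array([256, 189,   9,  29, 183], dtype=int32))]
top []
[ 445.8 -171.7  176.8] [-0.7067  0.7075 -0.001  -0.0013] [-0.02  0.19 -0.43  0.   -0.96  0.02]
(555, 145, 31) [200.8 164.1] [210.9 258.4]
(549, 148, 110) [196.1 159.7] [210.3 241.1]
(730, -110, 31) [278.3 112.5] [164.9 176.4]
(440, -8, 84) [247.5 196.2] [264.1 199. ]
```

```bash
python3 - <<'E'
from h import *
for c in((262,134.7),(235.8,136),(230.1,143.2),(239,150.6),(223.2,146.6),(209.8,156.7)):
    X=plane("top",*c,41);print("top",c,X.round(0),"-> side",proj("side",X).round(1))
for c in((187.7,190.1),(202.6,210.5),(182.1,215.1),(209.7,215.5),(190.5,221.8),(192.5,230.6)): print("side",c,plane("side",*c,41).round(0))
X=(565,125,41);print(proj("side",X))
# scoop on mat: handle ends in side view
E
```

```text
top (262, 134.7) [650. -55.  41.] -> side [188.2 190.5]
top (235.8, 136) [646.  31.  41.] -> side [183.  215.5]
top (230.1, 143.2) [622.  49.  41.] -> side [190.8 221.9]
top (239, 150.6) [597.  20.  41.] -> side [202.6 213.7]
top (223.2, 146.6) [611.  72.  41.] -> side [193.5 229.4]
top (209.8, 156.7) [577. 115.  41.] -> side [203.7 244.9]
side (187.7, 190.1) [652. -56.  41.]
side (202.6, 210.5) [599.  10.  41.]
side (182.1, 215.1) [649.  30.  41.]
side (209.7, 215.5) [578.  24.  41.]
side (190.5, 221.8) [623.  49.  41.]
side (192.5, 230.6) [612.  76.  41.]
[207.81398766 248.75212323]
```

All seven chips are in the tote: six in the side view, plus one at about (577, 115), hidden there by the near wall. Next I'll check the scoop lies flat and press the button.

```bash
python3 - <<'E'
from pitch import *
I=get_image("side");H=cv2.cvtColor(I,cv2.COLOR_RGB2HSV).astype(int);m=((H[...,0]<4)|(H[...,0]>175))&(H[...,1]>150)&(H[...,2]>60)
print(np.round(ends(m,(245,280,180,225)),1),np.round([proj("side",(448,-13-32,71)),proj("side",(448,-13+61,71))],1))
E
```

```text
[[258.4 220.9]
 [261.5 188.8]] [[262.1 191.2]
 [258.9 219.5]]
```

Request:
send_rows(series=[[[6, -9, 40], [0, 0, 0], 0], [[0, 0, 40], [0, 0, 0], 0], [[0, 0, 22], [0, 0, 0], 0], [[0, 0, 0], [0, 0, 0], 0], [[0, 0, 0], [0, 0, 0], 0]])

```text
clock: 49.25
position: [455.4, -178.5, 75.4]
ee_rot: [-0.707, 0.707, -0.001, -0.001]
contact_force: [-0.2, 0.4, 0.6]
gripper_width: 0.1
grasp_force: 0.0
```

Request:
send_rows(series=[[[0, 0, 10], [0, 0, 0], 0], [[0, 0, 5], [0, 0, 0], 0], [[0, 0, 0], [0, 0, 0], 0], [[0, 0, 0], [0, 0, 0], 0]])

```text
clock: 49.65
position: [455.4, -179.0, 60.5]
ee_rot: [-0.706, 0.708, -0.002, -0.001]
contact_force: [-0.2, 2.0, 2.3]
gripper_width: -0.1
grasp_force: 1.1
```

Request:
send_rows(series=[[[0, 0, 3], [0, 0, 0], 0], [[0, 0, 0], [0, 0, 0], 0], [[0, 0, 0], [0, 0, 0], 0]])

```text
clock: 49.95
position: [455.5, -179.1, 57.3]
ee_rot: [-0.706, 0.708, -0.002, -0.001]
contact_force: [0.8, 2.8, 3.6]
gripper_width: 0.3
grasp_force: 2.0
```

Request:
send_rows(series=[[[0, 0, 3], [0, 0, 0], 0], [[0, 0, 0], [0, 0, 0], 0], [[0, 0, 0], [0, 0, 0], 0]])

```text
clock: 50.25
position: [455.5, -179.1, 55.9]
ee_rot: [-0.706, 0.708, -0.002, -0.001]
contact_force: [-3.0, 4.7, 16.9]
gripper_width: 0.3
grasp_force: 8.3
```

Request:
send_rows(series=[[[0, 0, 1], [0, 0, 0], 0], [[0, 0, 0], [0, 0, 0], 0], [[0, 0, -15], [0, 0, 0], 0], [[0, 0, -40], [0, 0, 0], 0], [[0, 0, -40], [0, 0, 0], 0], [[0, 0, -30], [0, 0, 0], 0], [[0, 0, 0], [0, 0, 0], 0], [[0, 0, 0], [0, 0, 0], 0]])

```text
clock: 51.05
position: [453.9, -178.7, 177.7]
ee_rot: [-0.706, 0.708, -0.001, -0.001]
contact_force: [0.2, -0.4, 0.1]
gripper_width: -0.1
grasp_force: 0.0
```

```bash
python3 chips.py; python3 - <<'E'
from pitch import *
I=get_image("side");H=cv2.cvtColor(I,cv2.COLOR_RGB2HSV).astype(int);m=((H[...,0]<4)|(H[...,0]>175))&(H[...,1]>150)&(H[...,2]>60)
print(np.round(ends(m,(245,280,180,225)),1))
b=crop(I,120,340,130,370,2);T=get_image("top");a=crop(T,120,300,80,260,2);cv=np.zeros((480,800,3),np.uint8);cv[:,:440]=b;cv[:360,440:800]=a;cv2.imwrite("pics/a9.png",cv)
E
```

```text
top [(262.1, 133.8, 17), (209.7, 156.7, 18)]
side [(125.3, 49.1, 114), (147.4, 51.7, 47), (155.5, 50.4, 12), (230.0, 53.0, 6), (117.3, 55.8, 16), (136.9, 57.3, 26), (187.8, 190.1, 27), (202.7, 210.8, 38), (182.0, 215.3, 30), (210.0, 215.3, 21), (190.6, 221.8, 30), (192.6, 230.7, 26), (262.6, 271.6, 17), (273.5, 276.8, 73)]
51.15 [-0.04  0.2  -0.4   0.   -0.97  0.03] [ 453.3 -178.6  176.3] [-0.706  0.708  0.    -0.002]
[[258.4 220.9]
 [261.5 188.8]]
```

View pics/a9.png

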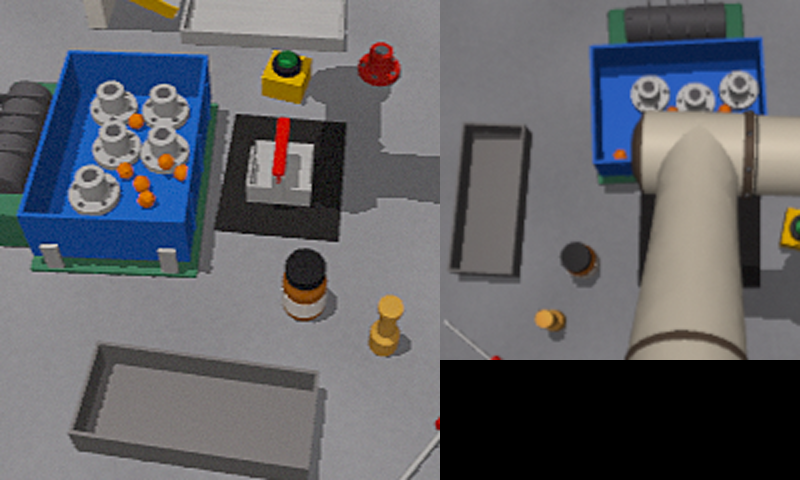

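The bin is empty and five hubs stand in the tote. Six chips show in the side view, and the seventh is at (620,155) in the top view. The scoop lies flat on its mat, the button is released, and the other things on the bench look untouched.

```bash
python3 -c "from bench import job_done; print(job_done())"
```

```text
the job is handed in; nothing more can be done
None
```

I handed the job in with all five hubs boss up and all seven chips in the tote, the scoop flat on its mat and the start button pressed to its stop and released, at about 51 s of the 208 s allowed; no pass/fail result came back.

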